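Tare the kitchen scale with the bowl on it, then weigh the egg

TASK

Weigh the egg in the metal bowl: put the empty bowl on the kitchen scale so that its foot sits fully down inside the ring on the pan, and let go of it; then press the tare key on the scale's display, feeling for it since its height is not known, and hold it down steadily for two seconds, firmly enough to register but within its force limit; then take the egg from its cup and lower it gently right down into the bowl before letting it go. Do not overload the pan or the key, and leave the glass tumbler and the jam jar where they stand.

Things in the scene. Friction and masses are not known exactly. Their poses are not given: they have to be found in the camera images.
- scale: Kitchen scale, fixed: white round base, diameter 144, height 22; origin at the centre of its underside. A tongue 62 wide runs along the scale's -x (roughly to the robot) to 175 from the axis. On it a grey display plate (x -165 to -105, 56 wide, 8 thick), hinged at the end near the robot; its far end is tilted up by an unknown 0.02 to 0.30 rad and stays so (stiff hinge).
- tare_spot (a point): Point on the white tongue under the tare key, 12 above the worktop, at scale (-128, 0). The key's centre is above it, within 3 mm along scale x. The unpressed key's top is 26 to 38 above the worktop, depending on the unreported tilt of the display: find it by touch.
- tare_key (a joint): Depth (m) by which the tare key is pressed (0 = up). White round button, diameter 24, standing 6 proud of the grey display plate, pressed along the plate's normal (near vertical). Spring: 1 N to start, then 3.5 N per mm; travel 6.5 mm. Registers when held at least 0.9 mm down (4 N) for 1 s without a break; more than 10 N damages it.
- pan (a joint): Depth (m) by which the weighing pan is pushed down (0 = up). Round steel pan, diameter 124, on a spring of 3 N per mm; more than 6.5 mm (20 N) overloads the scale.
- pan_seat (a point): Centre of the pan's upper face, 36 above the worktop when unloaded, z up. Round it a raised grey ring: inner radius 42 to 43.5, outer radius 47, height 5. The bowl's foot belongs inside this ring, standing on the pan.
- bowl: Empty round steel bowl, 130 to 210 g, upright on the worktop; origin at the centre of its underside. Height 50, outer diameter 130 at the rim; wall 4 thick, nearly vertical over the upper 26. Foot radius 38 at the bottom, 40 at 5 up, then flaring to 63.5 at 24 up; inner floor 5 up. Pinch it by the rim. Its place and the egg cup's may be swapped.
- egg_cup: Low white egg cup, height 30, outer diameter 52 at the foot, 49 at the rim, 150 g, loose; origin at the centre of its underside. It need not stay in place.
- egg: Brown egg, height 55, greatest diameter 44 at about 29 above its lower end, 50 to 70 g, rigid. Stands in the egg cup, lower end 14 above the worktop, the upper 39 sticking out. Origin: its lower end, z along its length. It may end lying or standing in the bowl. It cracks if it strikes the bowl with more than 15 N.
- tumbler: Bystander: clear glass tumbler, diameter 81, height 93, beyond the scale. Leave alone.
- jam_jar: Bystander: glass jam jar with a yellow lid, diameter 71, height 110, to the left of the work. Leave alone.
Mind the look-alikes: they are no part of the job. Of the things shaped like the egg, the brown one is meant.

How it is judged:
By the outcome, as a careful person would: the job done as asked, in the order asked, and still so for the second after the job is handed in, with the robot touching nothing.
It also fails if it takes over 72 s, if anything falls off the work surface, if the arm or the gripper's body presses on something with over 40 N, if the wrist force passes 120 N, or if a joint passes its speed limit or range.

ROBOT

A 6-joint arm with a two-finger parallel gripper is mounted at the origin on a cart in front of the work surface, level with it; the furniture and walls round the work are solid. World frame = base frame: x ahead of the robot, y to its left, z up, the work surface at z = 0. Lengths are in mm, angles in rad, forces in N, time in s.
With the tool pointing down it reaches from about 350 to 775 mm from the base axis. Payload 7.3 kg.
Tool frame: the origin (TCP) lies at the very end of the fingers, on their centre line; the grasp point (between the pads) lies 19 mm behind it; z points along the fingers, y is the line along which they close (so a half turn about z gives the same grasp; the last joint's range is limited). The gripper opens to 92 mm and grips with 3 to 60 N. Pads are 19 mm wide; open, the fingers measure 130 mm over their backs; the gripper's body (75 mm by 190 mm) begins 47 mm behind the grasp point.
Start: joints at [1.125, 0.342, 1.524, -0, 1.275, -0.146], TCP at [155.034, 501.61, 190.841] pointing down, gripper open.
Joint ranges: [-2.53, 2.53], [-0.77, 2.02], [0.04, 2.7], [-1, 4.14], [0.28, 2.66], [-3.11, 3.11]. Speed limits (rad/s): [2.57, 2.57, 3.14, 3.14, 3.14, 3.14].

INTERFACE

Orientations are given as [roll, pitch, yaw] about the fixed x, y, z axes, in that order (R = Rz(yaw) Ry(pitch) Rx(roll)).
In Python, from plant import get_obs, vision, workorder gives the robot as it stands.
- The arm moves only by the shell command python3 -m pendant 'ROWS' [OPENING]. ROWS is a JSON object of lists of equal length, an entry for each row: "dp": the shift along the tool's x, y, z in m, a list of three; "rotation": the turn, a rotation vector about the tool's x, y, z in rad, a list of three. A call has 1 to 8 rows; each row is the pose to reach, as a shift and turn from the pose commanded when the call began, along the tool's axes at that moment; what a row does not reach only later rows make up. A row lasts 1/8 s, in which the tool goes at most 62.5 mm and 10.7 degrees, less where a joint would pass 70% of its speed; a pose out of reach is approached as far as the arm can. A call with a gripper value outside its range is refused whole. OPENING is the finger opening in m, from 0 to 0.0918, set as the call begins (- or left out, the last holds). The fingers move at their own pace and stop on an object; the grip force is fixed at half the most. Time passes only in rows, so rows that repeat a pose let the fingers close. It gives the time, the measured TCP pose, the force, the opening and the grip force at its end, in the units of the state.
- get_obs(): the state, without advancing time (a new reading comes with each control period).
- vision.capture(name): name is "scene" or "side" or "wrist"; returns a dict with "pixels" (480x640x3 uint8, red, green, blue), "vfov" (degrees; the focal length in pixels is half the picture's height over the tangent of half this angle, whatever the lens; pixels are square), "cx", "cy" (the principal point, pixels), "pose" (4x4, takes a point from camera to world coordinates); the wrist camera has in their place "T_tool_cam" (4x4, takes a point from camera to tool coordinates, whose origin is the TCP and whose axes are the flange's). Camera axes: x right, y up, looking along -z (the intrinsics and any distortion apply to the point x, -y, -z); pixel columns grow to the right and rows downward; lengths in mm; the calibration is good to about 2 mm. A picture is of the moment at which its call begins: read the wrist's pose just before it. There is no depth.
- workorder.close_job(): hands the job in; it is judged then, once.
The state is a dict: "time": time; "joint_positions": joint angles; "dq": joint speeds; "tau": joint torques, N m; "tool_pos": TCP position; "tcp_rot": TCP orientation; "contact_force": force on the tool from outside, world axes, zero at the start; "moment": the same for the moment, N m; "grip_width": finger opening in mm; "finger_force": force on a finger pad.
Only numpy, scipy, OpenCV 4.12 (cv2) and the standard library are available. Lean on these libraries where they do the work, as an engineer would, in place of code of your own. Each camera call takes 0.05 s, during which the arm holds its last target. There are 200 camera calls.

## Working session

There is one attempt and no reset: what is moved stays moved. The work goes in short steps, Python scripts to look and compute and a shell command to move; the robot and the scene stay as the last step left them, time stands still between calls to the robot, and variables do not carry over. Pictures are saved under pics/ and viewed, at most 10 in all, crops included, and the job is handed in when it is done.

```bash
mkdir -p pics; ls
python3 - <<'E'
from plant import get_obs, vision
import cv2,numpy as np
print(get_obs())
for n in ["scene","side"]:
    c=vision.capture(n); cv2.imwrite(f"pics/{n}0.png",c["pixels"][:,:,::-1]); print(n,{k:(np.round(v,4).tolist() if k!="pixels" else 0) for k,v in c.items()})
c=vision.capture("wrist"); cv2.imwrite("pics/wrist0.png",c["pixels"][:,:,::-1]); print({k:np.round(v,4).tolist() for k,v in c.items() if k!="pixels"})
E
```

```text
pics
{'time': 0.0, 'joint_positions': array([ 1.12501422e+00,  3.42714235e-01,  1.52502532e+00,  1.47022574e-05,
        1.27538928e+00, -1.46016717e-01]), 'dq': array([ 0.00147236, -0.00014765, -0.0007338 ,  0.00089658, -0.00096334,
        0.00043865]), 'tau': array([-4.63854904e-04, -4.31241095e+01, -2.44217652e+01,  7.18839490e-02,
        5.60309656e-02, -6.01935858e-05]), 'tool_pos': array([154.81124203, 501.17183519, 190.14651016]), 'tcp_rot': array([-3.14007486e+00, -2.37421636e-04,  2.84182279e+00]), 'contact_force': array([-0.99560264,  0.08968063,  0.18880198]), 'moment': array([-0.0067028,  0.0085904, -0.024318 ]), 'finger_force': 0.0, 'grip_width': 92.19378200680742}
scene {'pixels': 0, 'vfov': 55.0772, 'cx': 320.3274, 'cy': 239.0651, 'pose': [[0.7841, 0.3099, -0.5377, 33.4765], [-0.6204, 0.4127, -0.6669, -337.0886], [0.0152, 0.8566, 0.5158, 565.1028], [0.0, 0.0, 0.0, 1.0]]}
side {'pixels': 0, 'vfov': 44.4458, 'cx': 314.8404, 'cy': 239.1681, 'pose': [[-0.9277, 0.1619, -0.3363, 217.1737], [-0.3728, -0.4474, 0.8129, 1136.076], [-0.0189, 0.8796, 0.4754, 536.9996], [0.0, 0.0, 0.0, 1.0]]}
{'vfov': 62.5808, 'cx': 321.7995, 'cy': 239.0704, 'T_tool_cam': [[-0.0005, 0.9604, 0.2787, 74.3476], [1.0, 0.0007, -0.0008, -1.6418], [-0.001, 0.2787, -0.9604, -194.4092], [0.0, 0.0, 0.0, 1.0]]}
```

View pics/scene0.png

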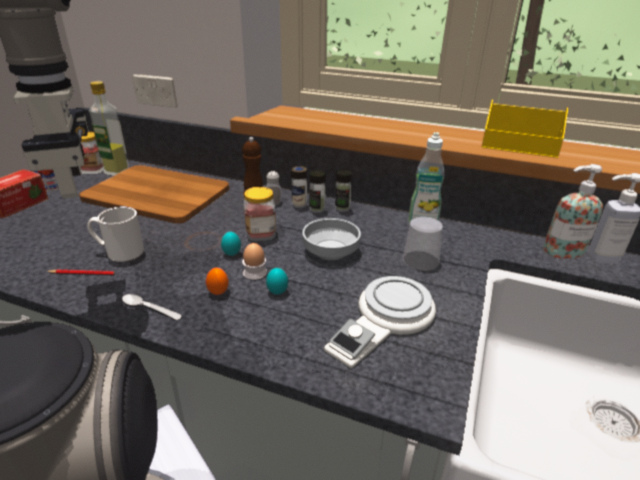

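View pics/side0.png

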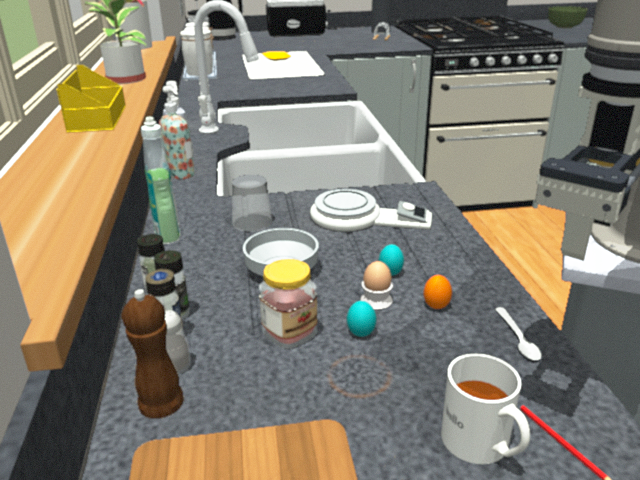

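Scene view: the scale's ring is near (398,293), the key near (355,330), the bowl rim's centre near (332,238) and the brown egg near (254,257). Side view: the ring is at (345,203), the key at (411,208), the bowl at (282,252) and the egg at (377,277). The bowl is clear of the jar and tumbler, and teal and orange decoy eggs stand round the egg cup.

```bash
cat > h.py <<'E'
import numpy as np, cv2
from scipy.spatial.transform import Rotation as R
from plant import get_obs, vision
def cam(n):
    o=get_obs(); c=vision.capture(n); T=np.array(c.get("pose",c.get("T_tool_cam")))
    if n=="wrist":
        W=np.eye(4); W[:3,:3]=R.from_euler("xyz",o["tcp_rot"]).as_matrix(); W[:3,3]=o["tool_pos"]; T=W@T
    c["T"]=T; c["f"]=240/np.tan(np.radians(c["vfov"]/2)); return c
def ray(c,u,v):
    d=np.array([(u-c["cx"])/c["f"],-(v-c["cy"])/c["f"],-1]); return c["T"][:3,3],c["T"][:3,:3]@d
def onz(c,u,v,z):
    o,d=ray(c,u,v); return o+d*(z-o[2])/d[2]
def proj(c,P):
    p=(np.atleast_2d(P)-c["T"][:3,3])@c["T"][:3,:3]
    return np.c_[c["cx"]-c["f"]*p[:,0]/p[:,2],c["cy"]+c["f"]*p[:,1]/p[:,2]]
def tri(A,B):
    M=[];b=[]
    for o,d in (A,B):
        d=d/np.linalg.norm(d);Q=np.eye(3)-np.outer(d,d);M.append(Q);b.append(Q@o)
    return np.linalg.solve(sum(M),sum(b))
def circ(x,y,z,r,n=60):
    t=np.linspace(0,2*np.pi,n);return np.c_[x+r*np.cos(t),y+r*np.sin(t),0*t+z]
def totool(D,o=None):
    o=o or get_obs(); return R.from_euler("xyz",o["tcp_rot"]).as_matrix().T@np.asarray(D)
def draw(im,c,P,col=(0,255,0)):
    cv2.polylines(im,[np.round(proj(c,P)*8).astype(np.int32)],False,col,1,cv2.LINE_AA,3)
E
python3 - <<'E'
from h import *
s=cam("scene");d=cam("side")
for n,a,b,z in [("ring",(398,293),(345,203),41),("key",(355,330),(411,208),32),("rim",(332,238),(282,252),50),("egg",(254,257),(377,277),43)]:
    print(n,tri(ray(s,*a),ray(d,*b)).round(),onz(s,*a,z).round(),onz(d,*b,z).round())
E
```

```text
ring [577. 106.  34.] [575. 102.  41.] [568. 126.  41.]
key [447.  82.  32.] [451.  83.  32.] [443.  86.  32.]
rim [610. 337.  34.] [594. 317.  50.] [597. 364.  50.]
egg [428. 369.  39.] [424. 364.  43.] [428. 374.  43.]
```

```bash
python3 -m pendant '{"dp":[[-0.048,-0.019,-0.014],[-0.097,-0.038,-0.028],[-0.145,-0.057,-0.041],[-0.194,-0.076,-0.055],[-0.242,-0.096,-0.069],[-0.291,-0.115,-0.083],[-0.34,-0.134,-0.096],[-0.388,-0.153,-0.11]],"rotation":[[0,0,-0.037],[0,0,-0.075],[0,0,-0.112],[0,0,-0.15],[0,0,-0.187],[0,0,-0.225],[0,0,-0.262],[0,0,-0.3]]}' -; python3 -m pendant '{"dp":[[0,0,0],[0,0,0]],"rotation":[[0,0,0],[0,0,0]]}' -
python3 - <<'E'
from h import *
o=get_obs();print(o["tool_pos"],o["tcp_rot"],o["time"])
c=cam("wrist");cv2.imwrite("pics/w1.png",c["pixels"][:,:,::-1]);np.save("w1T.npy",c["T"])
E
```

```text
time: 1.25
tool_pos: [481.6, 239.6, 301.2]
tcp_rot: [3.141, -0.0, -3.14]
contact_force: [0.4, -0.5, 0.7]
grip_width: 91.6
finger_force: 0.0
time: 1.5
tool_pos: [480.0, 240.9, 300.3]
tcp_rot: [3.141, -0.001, 3.141]
contact_force: [0.7, -0.1, 0.9]
grip_width: 91.7
finger_force: 0.0
[480.03378333 240.94248515 300.3453698 ] [ 3.14145959e+00 -1.20074219e-03  3.14107807e+00] 1.5
```

View pics/w1.png

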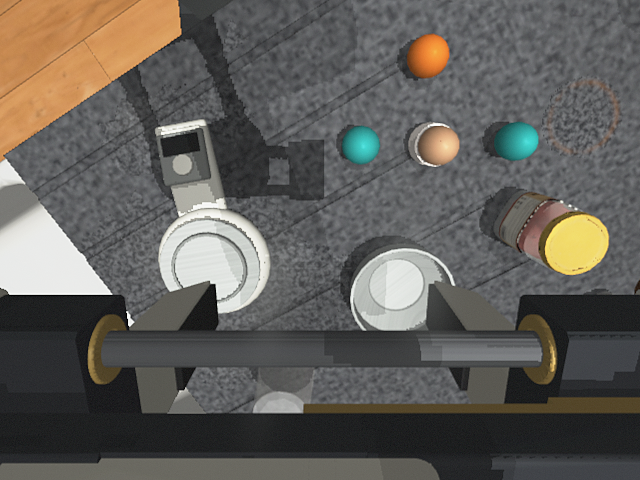

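The wrist view shows the ring centred near (210,267), the key at (181,164), the bowl rim spanning (351–456, top 247), the egg at (437,145) in its cup at (433,146), the jar lid at (574,243) and the tumbler near (282,385).

```bash
cat > m.py <<'E'
from h import *
from scipy.optimize import least_squares
c=cam("wrist")
def fit(pts,z,r):
    P=np.array([onz(c,*p,z)[:2] for p in pts])
    if r is None: f=lambda q:np.hypot(*(P-q[:2]).T)-q[2]; q=least_squares(f,[*P.mean(0),50]).x
    else: f=lambda q:np.hypot(*(P-q[:2]).T)-r; q=least_squares(f,P.mean(0)).x
    return q,f(q)
for n,pts,z,r in [("rim",[(351,292),(455,283),(398,247),(363,263),(439,260)],50,None),("ring",[(173,268),(246,266),(209,234),(210,301)],41,None),("base",[(159,262),(270,262),(212,208)],22,72),("lid",[(539,243),(608,242),(574,213),(574,274)],110,None)]:
    q,e=fit(pts,z,r);print(n,q.round(1),e.round(1))
for n,p,z in [("key",(181,164),32),("cup",(433,146),30),("eggtop",(438,146),50),("tongueL",(156,127),12),("tongueR",(209,121),12),("teal1",(361,145),25),("teal2",(516,141),25),("tumb",(282,402),93)]: print(n,onz(c,*p,z).round(1))
E
python3 m.py
```

```text
rim [607.1 338.5  64.3] [-1.1  1.1 -0.1  1.6 -1.6]
ring [573.5 102.9  44.2] [ 0.5  0.5 -0.6 -0.5]
base [574.5 104. ] [-1.6 -1.6  0.1]
lid [521.9 496.1  34.1] [ 1.   1.1 -1.1 -1. ]
key [448.5  77.2  32. ]
cup [428.3 367.6  30. ]
eggtop [427.3 367.6  50. ]
tongueL [407.5  45.   12. ]
tongueR [400.7 107.9  12. ]
teal1 [427.5 285.4  25. ]
teal2 [422.9 464.5  25. ]
tumb [725.3 192.1  93. ]
```

```bash
python3 -m pendant '{"dp":[[-0.008,0.012,0.019],[-0.016,0.024,0.038],[-0.024,0.036,0.056],[-0.032,0.048,0.075],[-0.04,0.061,0.094],[-0.048,0.073,0.112],[-0.056,0.085,0.131],[-0.064,0.097,0.15]],"rotation":[[0,0,0.18],[0,0,0.36],[0,0,0.54],[0,0,0.72],[0,0,0.9],[0,0,1.08],[0,0,1.26],[0,0,1.44]]}' -; python3 -m pendant '{"dp":[[0,0,0],[0,0,0],[0,0,0]],"rotation":[[0,0,0.131],[0,0,0.131],[0,0,0.131]]}' -
python3 - <<'E'
from h import *
o=get_obs();print(o["tool_pos"],o["tcp_rot"],o["time"])
c=cam("wrist");im=c["pixels"][:,:,::-1].copy()
draw(im,c,circ(607,338.5,50,65));draw(im,c,circ(607,338.5,50,61),(0,0,255))
p=o["tool_pos"];draw(im,c,[[p[0]-46,p[1],25],[p[0]+46,p[1],25]],(255,0,0))
cv2.imwrite("pics/w2.png",im)
E
```

```text
time: 2.6
tool_pos: [543.4, 339.5, 150.2]
tcp_rot: [-3.141, -0.0, 1.698]
contact_force: [-0.2, -0.2, -0.5]
grip_width: 91.5
finger_force: 0.0
time: 2.98
tool_pos: [544.0, 338.4, 151.3]
tcp_rot: [3.141, -0.0, 1.574]
contact_force: [0.2, 0.2, 0.5]
grip_width: 91.9
finger_force: 0.0
[544.04147363 338.43962042 151.26942048] [ 3.14108246e+00 -3.06077859e-04  1.57433215e+00] 2.975
```

View pics/w2.png

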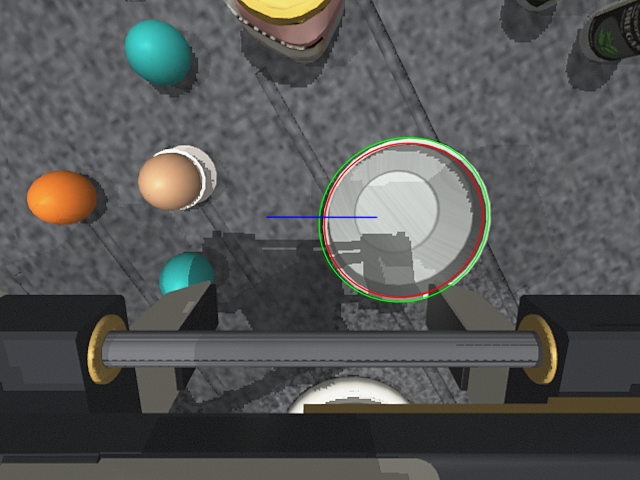

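```bash
python3 -m pendant '{"dp":[[0,0,0.05],[0,0,0.095],[0,0,0.115],[0,0,0.125],[0,0,0.125]],"rotation":[[0,0,0],[0,0,0],[0,0,0],[0,0,0],[0,0,0]]}' - ; python3 -m pendant '{"dp":[[0,0,0],[0,0,0],[0,0,0],[0,0,0],[0,0,0],[0,0,0],[0,0,0]],"rotation":[[0,0,0],[0,0,0],[0,0,0],[0,0,0],[0,0,0],[0,0,0],[0,0,0]]}' 0
```

```text
time: 3.65
tool_pos: [544.5, 337.9, 26.0]
tcp_rot: [-3.142, -0.0, 1.571]
contact_force: [0.4, 1.0, 0.4]
grip_width: 91.6
finger_force: 0.0
time: 4.53
tool_pos: [544.5, 337.9, 25.8]
tcp_rot: [-3.142, -0.0, 1.571]
contact_force: [0.8, 0.5, -1.0]
grip_width: 26.2
finger_force: 0.0
```

```bash
python3 -m pendant '{"dp":[[0,0,0],[0,0,0],[0,0,0],[0,0,0]],"rotation":[[0,0,0],[0,0,0],[0,0,0],[0,0,0]]}' 0
```

```text
time: 5.03
tool_pos: [544.5, 337.9, 25.9]
tcp_rot: [3.142, -0.0, 1.571]
contact_force: [0.3, -0.3, -1.1]
grip_width: 0.8
finger_force: 0.0
```

```bash
python3 -m pendant '{"dp":[[0,0,0],[0,0,0]],"rotation":[[0,0,0],[0,0,0]]}' 0
python3 - <<'E'
from h import *
a=cam("scene")["pixels"][150:350,150:470,::-1];b=cam("side")["pixels"][150:350,150:470,::-1]
cv2.imwrite("pics/s3.png",cv2.resize(np.vstack([a,b]),None,fx=1.5,fy=1.5))
E
```

```text
time: 5.28
tool_pos: [544.5, 337.9, 25.8]
tcp_rot: [3.142, -0.0, 1.571]
contact_force: [-0.4, 0.4, 1.3]
grip_width: 0.5
finger_force: 0.0
```

View pics/s3.png

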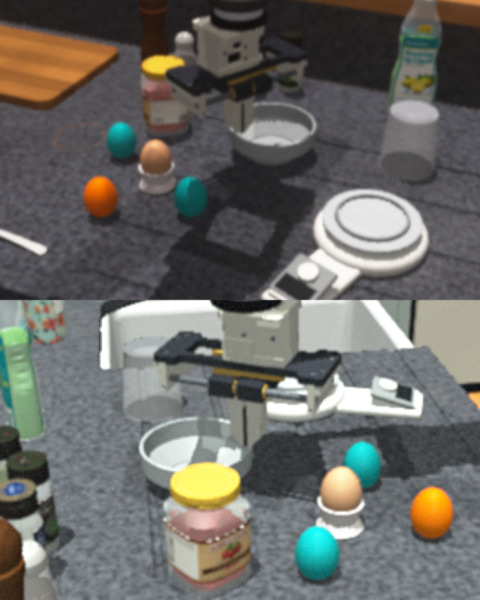

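The fingers look fully closed at the bowl's near rim without holding it, so I'll look closer from the wrist.

Run:
```python
from h import *
o=get_obs();print(o["tool_pos"])
c=cam("wrist");im=c["pixels"][:,:,::-1].copy()
s=cam("scene");si=s["pixels"][:,:,::-1].copy()
d=cam("side");di=d["pixels"][:,:,::-1].copy()
S=[]
for cc,i in ((s,si),(d,di)):
    i=cv2.resize(i,None,fx=4,fy=4,interpolation=cv2.INTER_CUBIC)
    u,v=proj(cc,[575,338,40])[0].astype(int)*4; S.append(i[v-200:v+200,u-200:u+200])
cv2.imwrite("pics/z4.png",np.hstack([cv2.resize(im,(0,0),fx=.625,fy=.625)]+[cv2.resize(a,(300,300)) for a in S][:0]))
cv2.imwrite("pics/z4.png",np.vstack([np.hstack([cv2.resize(a,(300,300)) for a in S]),cv2.resize(im,(600,300))[:300]]))
```

```text
[544.52416413 337.86439223  25.8244609 ]
```

View pics/z4.png

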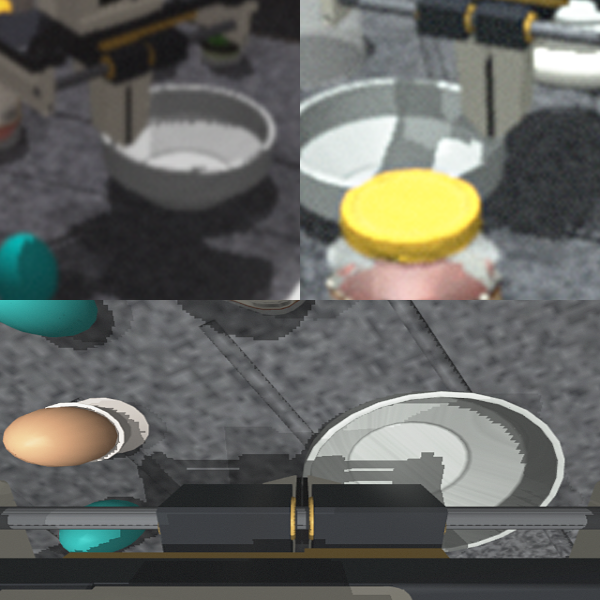

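The crops show one finger inside the bowl and one outside, straddling the wall. I'll lift a little to see whether it holds.

```bash
python3 -m pendant '{"dp":[[0,0,-0.003],[0,0,-0.008],[0,0,-0.015],[0,0,-0.02],[0,0,-0.02]],"rotation":[[0,0,0],[0,0,0],[0,0,0],[0,0,0],[0,0,0]]}' -
python3 - <<'E'
from h import *
c=cam("wrist");im=c["pixels"][:,:,::-1].copy()
S=[cv2.resize(im,(400,300))]
for n in ("scene","side"):
    s=cam(n);i=cv2.resize(s["pixels"][:,:,::-1],None,fx=4,fy=4,interpolation=cv2.INTER_CUBIC)
    u,v=proj(s,[575,338,40])[0].astype(int)*4; S.append(cv2.resize(i[v-200:v+200,u-200:u+200],(300,300)))
cv2.imwrite("pics/z5.png",np.vstack([np.hstack(S[1:]),cv2.copyMakeBorder(S[0],0,0,0,200,0)]))
E
```

```text
time: 6.15
tool_pos: [544.9, 338.0, 46.6]
tcp_rot: [3.14, -0.001, 1.571]
contact_force: [0.0, -0.5, -0.3]
grip_width: 0.4
finger_force: 0.0
```

View pics/z5.png

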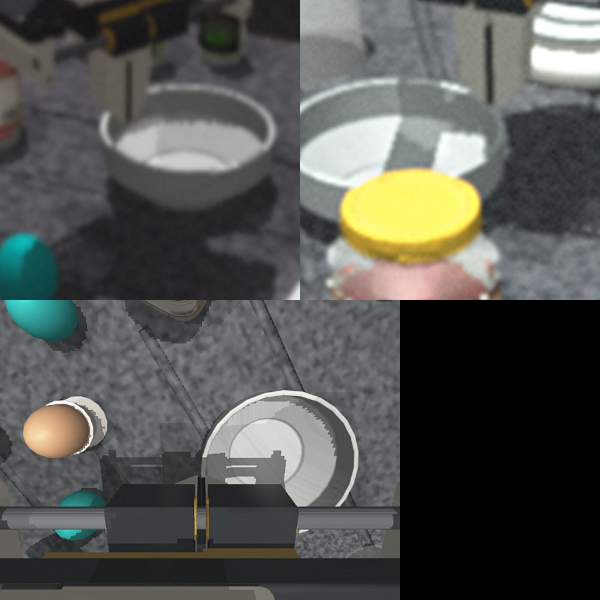

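Run:
```python
from h import *
from scipy.optimize import least_squares
c=cam("wrist")
P=np.array([onz(c,*p,50)[:2] for p in [(326,232),(456,146),(571,240),(370,170),(540,172)]])
f=lambda q:np.hypot(*(P-q[:2]).T)-q[2]
q=least_squares(f,[600,338,65]).x;print(q,f(q),P)
d=cam("side");s=cam("scene")
for cc,n in((d,"side"),(s,"scene")):
    u,v=proj(cc,[575,338,40])[0].astype(int)
    g=lambda p:((proj(cc,p)[0]-[u-50,v-50])*3).round()
    print(n,"tip",g([544.5,338,46]),"grip",g([544.5,338,66]),"rimnear",g([q[0]-65,q[1],50]),"rimfar",g([q[0]+65,q[1],50]),"old",g([542,338.5,50]),g([672,338.5,50]))
```

```text
[607.70226345 338.26658824  64.79497985] [-0.26220248 -1.39640049 -0.34922898  0.94715238  1.06067957] [[546.90526414 359.90461563]
 [607.78050804 401.66511932]
 [669.74296077 355.70811   ]
 [567.81709692 390.52748606]
 [649.02348092 389.5454812 ]]
side tip [200. 150.] grip [199. 119.] rimnear [203. 145.] rimfar [ -3. 108.] old [204. 145.] [ -2. 108.]
scene tip [118. 158.] grip [118. 134.] rimnear [116. 154.] rimfar [251. 101.] old [115. 154.] [250. 101.]
```

The bowl hasn't moved. By the calibrated views, the fingertips sit about 30 mm higher than the reported TCP, so the fingers closed above the rim. I'll open to 60 mm and feel for the bowl floor to measure that offset.

```bash
python3 -m pendant '{"dp":[[0,0,0],[0,0,0],[0,0,0],[0,0,0],[0,0,0.005],[0,0,0.015],[0,0,0.03],[0,0,0.038]],"rotation":[[0,0,0],[0,0,0],[0,0,0],[0,0,0],[0,0,0],[0,0,0],[0,0,0],[0,0,0]]}' 0.06; python3 -m pendant '{"dp":[[0,0,0.004],[0,0,0.006],[0,0,0.008],[0,0,0.008]],"rotation":[[0,0,0],[0,0,0],[0,0,0],[0,0,0]]}' -
python3 - <<'E'
from h import *
S=[]
for n in ("scene","side"):
    s=cam(n);i=s["pixels"][:,:,::-1].copy();o=get_obs()["tool_pos"]
    for a,col in((-30,(0,0,255)),(30,(0,255,0))):
        draw(i,s,[o+[a,0,0],o+[a,0,30]],col)
    i=cv2.resize(i,None,fx=4,fy=4,interpolation=cv2.INTER_CUBIC)
    u,v=proj(s,[560,338,40])[0].astype(int)*4; S.append(i[v-200:v+200,u-200:u+200])
cv2.imwrite("pics/z6.png",np.hstack(S))
E
```

```text
time: 7.45
tool_pos: [543.7, 337.4, 6.0]
tcp_rot: [-3.139, 0.001, 1.571]
contact_force: [-0.0, -0.4, 0.3]
grip_width: 60.0
finger_force: 0.0
time: 7.95
tool_pos: [544.6, 337.9, -0.0]
tcp_rot: [3.141, -0.0, 1.571]
contact_force: [0.2, -0.6, 1.0]
grip_width: 59.9
finger_force: 0.0
```

View pics/z6.png

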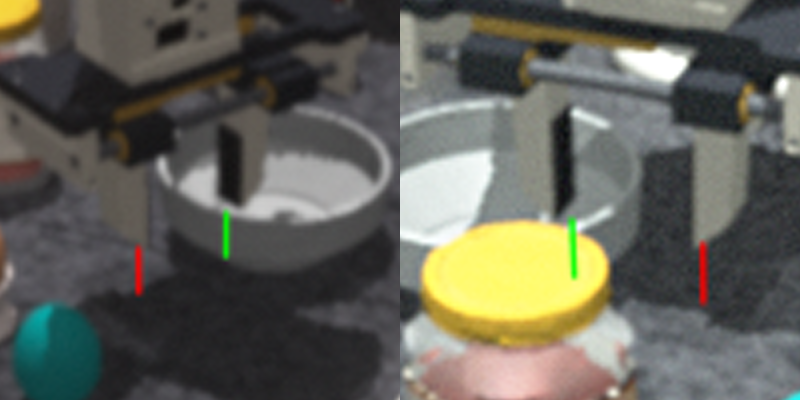

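Both views now show the real fingertips at the top end of the drawn 30 mm segments. The tips are therefore about 30 mm behind the reported TCP, and laterally they agree. I'll go 5 mm lower and close.

```bash
python3 -m pendant '{"dp":[[0,0,0.003],[0,0,0.005],[0,0,0.005],[0,0,0.005],[0,0,0.005],[0,0,0.005],[0,0,0.005],[0,0,0.005]],"rotation":[[0,0,0],[0,0,0],[0,0,0],[0,0,0],[0,0,0],[0,0,0],[0,0,0],[0,0,0]]}' 0;python3 -m pendant '{"dp":[[0,0,0],[0,0,-0.004],[0,0,-0.01],[0,0,-0.02],[0,0,-0.02]],"rotation":[[0,0,0],[0,0,0],[0,0,0],[0,0,0],[0,0,0]]}' -
```

```text
time: 9.05
tool_pos: [545.1, 338.1, -4.6]
tcp_rot: [3.14, -0.001, 1.571]
contact_force: [1.0, 0.5, 3.4]
grip_width: 4.7
finger_force: 29.8
time: 9.68
tool_pos: [544.9, 338.1, 15.8]
tcp_rot: [3.141, -0.001, 1.571]
contact_force: [-0.1, -0.6, -1.7]
grip_width: 3.9
finger_force: 30.4
```

Gripped: 30 N at 4 mm. While carrying, I'll refine the scale's pose numerically by fitting circle edges in all three stored pictures.

```bash
python3 -m pendant '{"dp":[[0,0,-0.025],[-0.01,0,-0.045],[-0.05,-0.008,-0.045],[-0.095,-0.014,-0.045],[-0.14,-0.02,-0.045],[-0.185,-0.028,-0.045],[-0.22,-0.032,-0.045],[-0.235,-0.034,-0.045]],"rotation":[[0,0,0],[0,0,0],[0,0,0],[0,0,0],[0,0,0],[0,0,0],[0,0,0],[0,0,0]]}' -
cat > sc.py <<'E'
from h import *
from scipy.ndimage import map_coordinates
from scipy.optimize import minimize
def score(c,g,circs):
    def f(q):
        s=0
        for z,r,dz in circs:
            p=proj(c,circ(q[0],q[1],z,r,180)); s+=map_coordinates(g,[p[:,1],p[:,0]],order=1).mean()
        return -s
    return f
def grad(im):
    g=cv2.GaussianBlur(cv2.cvtColor(im,cv2.COLOR_BGR2GRAY).astype(float),(0,0),1.0)
    return np.hypot(cv2.Sobel(g,cv2.CV_64F,1,0),cv2.Sobel(g,cv2.CV_64F,0,1))
fs=[]
for n,fn in (("wrist","w1"),("scene","scene0"),("side","side0")):
    c=cam(n)
    if n=="wrist": c["T"]=np.load("w1T.npy")
    g=grad(cv2.imread(f"pics/{fn}.png"))
    for lab,ci in (("ring",[(41,47,0),(41,42.7,0)]),("pan+base",[(36,62,0),(22,72,0)])):
        f=score(c,g,ci); b=min(((f((x,y)),x,y) for x in np.arange(562,588,1) for y in np.arange(92,116,1))); print(n,lab,b); fs.append(f)
F=lambda q:sum(f(q) for f in fs)
r=minimize(F,[574,103],method="Nelder-Mead");print(r.x)
E
python3 sc.py
```

```text
time: 10.68
tool_pos: [510.3, 100.8, 60.4]
tcp_rot: [3.141, 0.0, 1.569]
contact_force: [0.1, -0.1, -0.6]
grip_width: 4.3
finger_force: 30.7
wrist ring (np.float64(-307.8536450919687), np.int64(574), np.int64(102))
wrist pan+base (np.float64(-306.39757968277013), np.int64(572), np.int64(101))
scene ring (np.float64(-294.7088250867371), np.int64(567), np.int64(96))
scene pan+base (np.float64(-421.5352231798105), np.int64(574), np.int64(102))
side ring (np.float64(-270.82321007016566), np.int64(562), np.int64(101))
side pan+base (np.float64(-362.88735260237036), np.int64(575), np.int64(107))
[573.36703749 101.87321456]
```

```bash
python3 -m pendant '{"dp":[[-0.001,0,0.008],[-0.001,0,0.017],[-0.001,0,0.021],[-0.001,0,0.021],[-0.001,0,0.021]],"rotation":[[0,0,0],[0,0,0],[0,0,0],[0,0,0],[0,0,0]]}' -;python3 -m pendant '{"dp":[[0,0,0.002],[0,0,0.004],[0,0,0.005],[0,0,0.005]],"rotation":[[0,0,0],[0,0,0],[0,0,0],[0,0,0]]}' -; python3 -m pendant '{"dp":[[0,0,0.001],[0,0,0.002],[0,0,0.002]],"rotation":[[0,0,0],[0,0,0],[0,0,0]]}' -
```

```text
time: 11.45
tool_pos: [510.6, 102.1, 39.0]
tcp_rot: [3.141, -0.0, 1.571]
contact_force: [0.1, 1.1, 0.0]
grip_width: 4.1
finger_force: 30.7
time: 11.95
tool_pos: [510.0, 102.4, 34.2]
tcp_rot: [-3.141, -0.001, 1.571]
contact_force: [-5.0, 3.8, 8.7]
grip_width: 4.3
finger_force: 30.8
time: 12.32
tool_pos: [509.8, 102.6, 32.5]
tcp_rot: [-3.141, -0.001, 1.571]
contact_force: [-5.8, 4.6, 10.2]
grip_width: 4.4
finger_force: 30.9
```

Contact came about 5 mm early, with a sideways reaction toward -X,+Y: the foot is riding on the ring. I'll back up, shift that way and lower again.

```bash
python3 -m pendant '{"dp":[[0,0,-0.004],[0.001,-0.001,-0.006],[0.002,-0.0025,-0.006],[0.002,-0.0025,-0.006]],"rotation":[[0,0,0],[0,0,0],[0,0,0],[0,0,0]]}' -;python3 -m pendant '{"dp":[[0,0,0.002],[0,0,0.004],[0,0,0.005],[0,0,0.005]],"rotation":[[0,0,0],[0,0,0],[0,0,0],[0,0,0]]}' -
```

```text
time: 12.82
tool_pos: [508.2, 103.8, 37.7]
tcp_rot: [3.141, 0.0, 1.571]
contact_force: [0.6, 0.0, -0.4]
grip_width: 4.1
finger_force: 30.7
time: 13.32
tool_pos: [507.7, 104.3, 33.2]
tcp_rot: [-3.141, -0.001, 1.571]
contact_force: [-3.5, 1.6, 8.6]
grip_width: 4.0
finger_force: 30.9
```

```bash
python3 -m pendant '{"dp":[[0,0,-0.004],[0,0,-0.005],[0,0,-0.005]],"rotation":[[0,0,0],[0,0,0],[0,0,0]]}' -
python3 - <<'E'
from h import *
o=get_obs()["tool_pos"];S=[];z=o[2]+4.6;cx=o[0]+63;cy=o[1]+.3;print(o)
for n,k in (("scene",4),("side",4),("wrist",2)):
    s=cam(n);i=s["pixels"][:,:,::-1].copy();cv2.imwrite(f"pics/raw_{n}7.png",i)
    i=cv2.resize(i,None,fx=k,fy=k,interpolation=cv2.INTER_CUBIC)
    P=lambda Q:np.round(proj(s,Q)*k+k/2).astype(np.int32)
    cv2.polylines(i,[P(circ(cx,cy,z+50,65))],True,(0,255,0),1)
    cv2.polylines(i,[P(circ(cx,cy,z,38))],True,(0,255,255),1)
    cv2.polylines(i,[P(circ(573.5,102.3,41,47))],True,(0,0,255),1)
    cv2.polylines(i,[P(circ(573.5,102.3,22,72))],True,(255,0,255),1)
    u,v=P([572,103,55])[0]; u=min(max(u,200),640*k-200);v=min(max(v,150),480*k-150)
    w=(266,300)if n!="wrist" else (266,300); S.append(i[max(v-300,0):v+300,max(u-200,0):u+200])
S=[cv2.resize(a,(400,600)) if a.shape[0]!=600 else a for a in S]
t=np.hstack([S[0],S[1]]);cv2.imwrite("pics/z7.png",t[100:,:]);cv2.imwrite("pics/z7w.png",S[2])
E
```

```text
time: 13.7
tool_pos: [508.1, 103.8, 37.6]
tcp_rot: [3.142, 0.0, 1.571]
contact_force: [0.7, 0.5, 0.1]
grip_width: 4.4
finger_force: 30.8
[508.11336458 103.75944065  37.61408565]
```

View pics/z7.png

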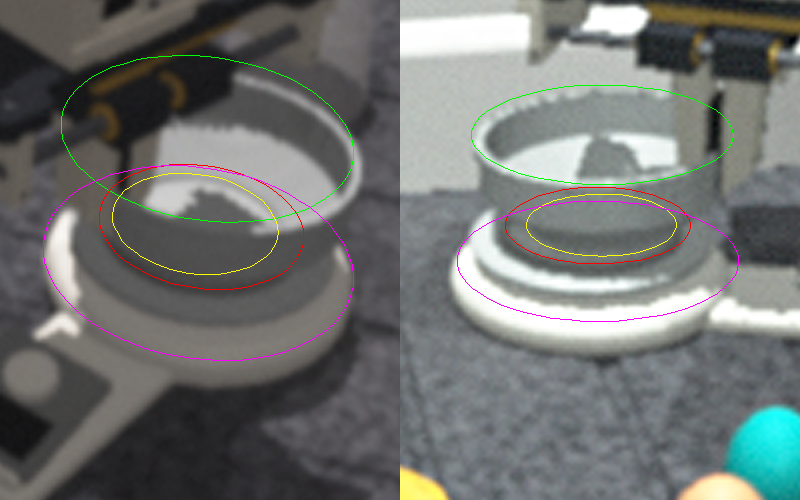

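The scene view suggests the far (+X) side of the rim droops in the grip. I'll fit the rim's position and tilt numerically from the three cameras.

```bash
cat > rim.py <<'E'
from h import *
import sys
from scipy.ndimage import map_coordinates
from scipy.optimize import differential_evolution as DE
def grad(im):
    g=cv2.GaussianBlur(cv2.cvtColor(im,cv2.COLOR_BGR2GRAY).astype(float),(0,0),1.0)
    return np.hypot(cv2.Sobel(g,cv2.CV_64F,1,0),cv2.Sobel(g,cv2.CV_64F,0,1))
V=[(cam(n),grad(cv2.imread(f"pics/raw_{n}7.png"))) for n in ("wrist","scene","side")]
def pts(q,r,h=0):
    x,y,z,ax,ay=q; P=circ(0,0,h,r,180); return R.from_euler("xyz",[ax,ay,0]).apply(P)+[x,y,z]
def F(q,V=V):
    s=0
    for c,g in V:
        for r in (65,61):
            p=proj(c,pts(q,r)); s-=map_coordinates(g,[p[:,1],p[:,0]],order=1,cval=0).mean()
    return s
o=get_obs()["tool_pos"]
b=[(o[0]+53,o[0]+73),(o[1]-10,o[1]+10),(80,100),(-.12,.12),(-.12,.12)]
for W in (V,V[:1],V[1:],):
    r=DE(F,b,args=(W,),seed=1,maxiter=150,tol=1e-6); print(r.x.round(3),r.fun.round(1),"foot",(r.x[:3]+R.from_euler("xyz",[*r.x[3:],0]).apply([0,0,-50])).round(1))
E
python3 rim.py
python3 - <<'E'
# calibrate the same views on the untouched bowl
import re
s=open('rim.py').read().replace('pics/raw_{n}7.png','pics/{n}0.png').replace('("wrist","scene","side")','("scene","side")').replace('(80,100)','(40,60)').replace('o[0]+53,o[0]+73','597,617').replace('o[1]-10,o[1]+10','328,348').replace('(V,V[:1],V[1:],)','(V,V[:1],V[1:])')
import os;os.chdir('.');exec(s)
E
```

```text
[ 5.72811e+02  9.46800e+01  8.62950e+01 -2.50000e-02  4.20000e-02] -655.2 foot [570.7  93.4  36.4]
[ 5.7541e+02  9.3814e+01  8.0562e+01 -3.4000e-02 -6.0000e-03] -235.5 foot [575.7  92.1  30.6]
[5.7339e+02 9.5378e+01 8.7311e+01 2.0000e-03 1.2000e-01] -454.8 foot [567.4  95.5  37.7]
[ 6.12103e+02  3.37724e+02  4.68210e+01 -4.00000e-02 -2.60000e-02] -711.5 foot [613.4 335.7  -3.1]
[ 6.10586e+02  3.41023e+02  4.49200e+01 -1.90000e-02  1.70000e-02] -367.6 foot [609.7 340.1  -5.1]
[ 6.12145e+02  3.37659e+02  4.66750e+01 -4.90000e-02 -2.50000e-02] -361.0 foot [613.4 335.2  -3.2]
```

```bash
sed -i 's/o\[1\]-10,o\[1\]+10/o[1]-25,o[1]+15/; s/o\[0\]+53,o\[0\]+73/o[0]+48,o[0]+78/; s/(80,100)/(78,102)/' rim.py
sed -i 's/for W in .*/for W in (V,V[:1],V[1:2],V[2:]):/' rim.py; python3 rim.py
python3 - <<'E'
from h import *
o=get_obs()["tool_pos"]
c=cam("wrist");i=cv2.imread("pics/raw_wrist7.png")
draw(i,c,circ(o[0]+63,o[1]+.3,90,65));draw(i,c,circ(572.8,94.7,87,65),(0,0,255));draw(i,c,circ(573.5,102.3,22,72),(255,0,255));draw(i,c,circ(573.5,102.3,36,62),(255,0,255))
cv2.imwrite("pics/w8.png",i)
E
```

```text
[ 5.72822e+02  9.47440e+01  8.63690e+01 -2.50000e-02  4.10000e-02] -654.0 foot [570.8  93.5  36.4]
[ 5.75701e+02  9.37760e+01  7.99880e+01 -3.60000e-02 -1.40000e-02] -235.7 foot [576.4  92.   30. ]
[5.85990e+02 1.03297e+02 7.93160e+01 3.30000e-02 3.00000e-02] -197.4 foot [584.5 105.   29.4]
[ 5.78026e+02  7.88600e+01  7.81480e+01 -1.80000e-02  5.70000e-02] -280.4 foot [575.2  78.   28.2]
```

View pics/w8.png

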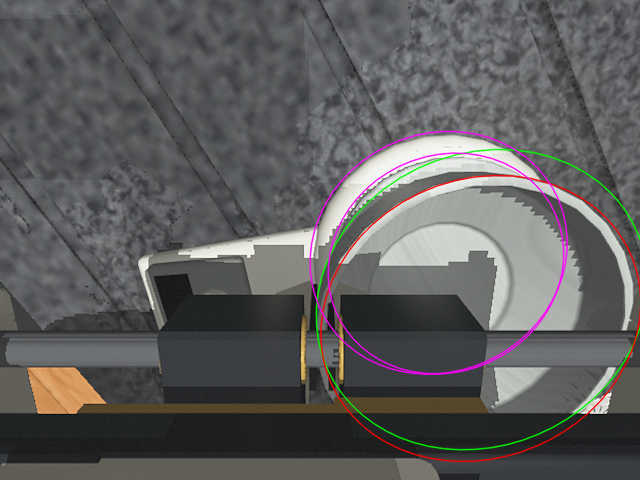

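This view shows the bowl has swung about 9 mm toward -Y in the grip: its rim matches the red circle, while the scale matches magenta. I'll refine the fit on the visible arc only.

```bash
cat > arc.py <<'E'
import sys
from h import *
from scipy.ndimage import map_coordinates
from scipy.optimize import differential_evolution as DE
src,x0,y0=sys.argv[1],float(sys.argv[2]),float(sys.argv[3])
c=cam("wrist")
i=cv2.imread(src) if src!="new" else c["pixels"][:,:,::-1].copy()
g=cv2.GaussianBlur(cv2.cvtColor(i,cv2.COLOR_BGR2GRAY).astype(float),(0,0),1.0)
gx,gy=cv2.Sobel(g,cv2.CV_64F,1,0),cv2.Sobel(g,cv2.CV_64F,0,1)
def S(G,p): return map_coordinates(G,[p[:,1],p[:,0]],order=1)
def F(q,z,rs):
    s=0
    for r,sg in rs:
        P=circ(q[0],q[1],z,r,240);p=proj(c,P)
        n=proj(c,circ(q[0],q[1],z,r+1,240))-p;n/=np.linalg.norm(n,axis=1)[:,None]
        m=(p[:,1]<285)&(p[:,0]<637)
        v=sg*(S(gx,p)*n[:,0]+S(gy,p)*n[:,1])[m]; s-=np.clip(v,-50,200).mean()
    return s
print(get_obs()["tool_pos"].round(1))
for z in (81,84,87,90,93):
    r=DE(F,[(x0-15,x0+15),(y0-15,y0+15)],args=(z,[(65,-1),(61,-1)]),seed=1); print("rim",z,r.x.round(1),r.fun.round())
r=DE(F,[(565,582),(94,110)],args=(22,[(72,-1)]),seed=1);print("base22",r.x.round(1),r.fun)
E
python3 arc.py pics/raw_wrist7.png 573 96
```

```text
[508.  103.9  37.8]
rim 81 [574.2  93.6] -128.0
rim 84 [572.9  93.8] -148.0
rim 87 [572.1  98.7] -133.0
rim 90 [570.3  99. ] -165.0
rim 93 [568.8  99.1] -176.0
base22 [573.4  99.8] -107.07474407418742
```

```bash
sed -i 's/(61,-1)/(61,1)/' arc.py; python3 arc.py pics/raw_wrist7.png 573 96
```

```text
[508.  103.9  37.8]
rim 81 [574.4  94.2] -295.0
rim 84 [572.7  94.4] -312.0
rim 87 [571.5  94.6] -278.0
rim 90 [570.6  94.8] -221.0
rim 93 [569.6  95. ] -183.0
base22 [573.4  99.8] -107.17659447252423
```

```bash
python3 -m pendant '{"dp":[[0,0,-0.004],[0.002,0,-0.007],[0.004,0.0005,-0.007],[0.006,0.001,-0.007],[0.008,0.0015,-0.007],[0.008,0.0015,-0.007]],"rotation":[[0,0,0],[0,0,0],[0,0,0],[0,0,0],[0,0,0],[0,0,0]]}' -;python3 arc.py new 573 102;python3 -m pendant '{"dp":[[0,0,0.003],[0,0,0.007],[0,0,0.009],[0,0,0.01],[0,0,0.01]],"rotation":[[0,0,0],[0,0,0],[0,0,0],[0,0,0],[0,0,0]]}' -;python3 -m pendant '{"dp":[[0,0,0.001],[0,0,0.002],[0,0,0.002]],"rotation":[[0,0,0],[0,0,0],[0,0,0]]}' -
```

```text
time: 15.15
tool_pos: [509.5, 112.0, 44.7]
tcp_rot: [-3.141, -0.0, 1.571]
contact_force: [0.0, -0.1, -1.7]
grip_width: 4.5
finger_force: 30.7
[509.5 112.   44.7]
rim 81 [579.6 101.1] -263.0
rim 84 [577.6 101.6] -293.0
rim 87 [575.8 101.9] -323.0
rim 90 [574.2 102.1] -325.0
rim 93 [573.3 102.4] -274.0
base22 [573.7 100. ] -104.93881398411777
time: 15.82
tool_pos: [509.7, 111.8, 35.1]
tcp_rot: [3.141, 0.0, 1.571]
contact_force: [-1.2, -0.9, 3.5]
grip_width: 3.9
finger_force: 30.8
time: 16.2
tool_pos: [509.8, 111.8, 33.3]
tcp_rot: [3.141, 0.0, 1.571]
contact_force: [-2.0, -1.7, 8.0]
grip_width: 4.0
finger_force: 30.9
```

```bash
python3 -m pendant '{"dp":[[0,0,-0.001],[0,0,-0.001]],"rotation":[[0,0,0],[0,0,0]]}' -;python3 -m pendant '{"dp":[[0,0,0],[0,0,0],[0,0,0],[0,0,0]],"rotation":[[0,0,0],[0,0,0],[0,0,0],[0,0,0]]}' 0.03
python3 arc.py new 573 102 |head -6
```

```text
time: 16.45
tool_pos: [509.9, 111.8, 34.2]
tcp_rot: [3.141, -0.0, 1.571]
contact_force: [-2.7, -2.0, 5.0]
grip_width: 4.3
finger_force: 30.8
time: 16.95
tool_pos: [509.4, 112.0, 33.6]
tcp_rot: [-3.141, -0.0, 1.571]
contact_force: [0.4, -0.3, 0.8]
grip_width: 29.1
finger_force: 0.0
[509.5 111.9  33.7]
rim 81 [563.2 107.5] -117.0
rim 84 [574.8 100.6] -326.0
rim 87 [573.9 100.9] -280.0
rim 90 [572.9 101.2] -236.0
rim 93 [572.5 101.8] -208.0
```

```bash
python3 -m pendant '{"dp":[[0,0,-0.015],[0,0,-0.05],[0,0,-0.09],[0,0,-0.1],[0,0,-0.1]],"rotation":[[0,0,0],[0,0,0],[0,0,0],[0,0,0],[0,0,0]]}' -
cat > arc2.py <<'E'
from h import *
from scipy.ndimage import map_coordinates
from scipy.optimize import differential_evolution as DE
c=cam("wrist");i=c["pixels"][:,:,::-1].copy();cv2.imwrite("pics/raw_w9.png",i)
g=cv2.GaussianBlur(cv2.cvtColor(i,cv2.COLOR_BGR2GRAY).astype(float),(0,0),1.0)
gx,gy=cv2.Sobel(g,cv2.CV_64F,1,0),cv2.Sobel(g,cv2.CV_64F,0,1)
S=lambda G,p:map_coordinates(G,[p[:,1],p[:,0]],order=1)
def F(q,rs,tilt=True):
    x,y,z,a,b=q;Rm=R.from_euler("xyz",[a,b,0]);s=0
    for r,sg in rs:
        f=lambda r:proj(c,Rm.apply(circ(0,0,0,r,240))+[x,y,z])
        p=f(r);n=f(r+1)-p;n/=np.linalg.norm(n,axis=1)[:,None];m=(p[:,1]<285)&(p[:,0]<637)&(p[:,0]>2)&(p[:,1]>2)
        s-=np.clip(sg*(S(gx,p)*n[:,0]+S(gy,p)*n[:,1])[m],-50,200).mean()
    return s
print(get_obs()["tool_pos"].round(1))
e=1e-6
for nm,T in(("flat",e),("tilt",.1)):
    r=DE(F,[(560,588),(90,114),(76,98),(-T,T),(-T,T)],args=([(65,-1),(61,1)],),seed=2,popsize=25);print(nm,r.x.round(3),r.fun.round())
for z in (84,86,88,91): r=DE(F,[(560,588),(90,114),(z-e,z+e),(-e,e),(-e,e)],args=([(65,-1),(61,1)],),seed=2);print(z,r.x[:2].round(1),r.fun.round())
for z,rr,sg in ((22,72,-1),(36,62,-1),(36,62,1)):
    r=DE(F,[(564,584),(92,112),(z-e,z+e),(-e,e),(-e,e)],args=([(rr,sg)],),seed=2);print("scale",z,rr,sg,r.x[:2].round(1),r.fun.round())
E
python3 arc2.py
```

```text
time: 17.62
tool_pos: [509.7, 111.9, 134.6]
tcp_rot: [3.14, -0.0, 1.571]
contact_force: [0.0, 0.6, 0.6]
grip_width: 30.1
finger_force: 0.0
[509.1 111.8 133.5]
flat [573.459 100.888  82.475   0.      0.   ] -322.0
tilt [5.73068e+02 1.01187e+02 8.35980e+01 4.20000e-02 1.10000e-02] -332.0
84 [573.1 100.9] -316.0
86 [572.8 101. ] -287.0
88 [572.6 101.1] -252.0
91 [572.3 101.4] -210.0
scale 22 72 -1 [574.9 100. ] -93.0
scale 36 62 -1 [568.7 111.2] -87.0
scale 36 62 1 [568.3  97.5] -61.0
```

Rim height (82–84 mm) and centre fit a seated bowl; standing on the ring it would be at 90 or more. Now the tare key.

```bash
python3 -m pendant '{"dp":[[-0.004,-0.008,0],[-0.008,-0.016,0],[-0.012,-0.024,0],[-0.016,-0.031,0],[-0.02,-0.039,0],[-0.025,-0.046,0],[-0.03,-0.054,0],[-0.035,-0.0615,0]],"rotation":[[0,0,0.174],[0,0,0.348],[0,0,0.522],[0,0,0.695],[0,0,0.869],[0,0,1.04],[0,0,1.21],[0,0,1.385]]}' 0
python3 - <<'E'
from h import *
c=cam("wrist");c["T"]=np.load("w1T.npy");i=cv2.imread("pics/w1.png");hsv=cv2.cvtColor(i,cv2.COLOR_BGR2GRAY)
w=hsv[135:200,150:215];print("grey row164",hsv[164,160:206:2],"col181",hsv[148:186:2,181])
for t in (150,165,180,195):
    n,l,s,ce=cv2.connectedComponentsWithStats((w>t).astype(np.uint8))
    k=l[29,31]; 
    if k: print(t,s[k],ce[k]+[150,135],onz(c,*(ce[k]+[150,135]),32).round(1))
# scale axis: display plate/tongue edge fit
print(get_obs()["tool_pos"],get_obs()["tcp_rot"][2])
E
```

```text
time: 18.68
tool_pos: [446.7, 76.7, 132.3]
tcp_rot: [-3.141, 0.003, 0.18]
contact_force: [0.3, 0.1, -0.0]
grip_width: 0.6
finger_force: 0.0
grey row164 [ 66 106 108 108 108 105 113 176 172 175 176 173 176 176 178 183 105 107
  90  85  88  83  83] col181 [ 37  35  30 129 174 174 172 174 173 174 176 175 177 138 108 109 109  93
 117]
150 [ 23  20  19  20 293] [181.78156997 164.03071672] [448.7  77.8  32. ]
165 [ 23  20  19  19 273] [181.75457875 164.06593407] [448.8  77.7  32. ]
[445.77113287  76.30839102 132.27989638] 0.17319348576565008
```

```bash
python3 -m pendant '{"dp":[[0.0022,-0.0006,0.05],[0.0022,-0.0006,0.1],[0.0022,-0.0006,0.113],[0.0022,-0.0006,0.118],[0.0022,-0.0006,0.118]],"rotation":[[0,0,0],[0,0,0],[0,0,0],[0,0,0],[0,0,0]]}' -; python3 -m pendant '{"dp":[[0,0,0.001],[0,0,0.002],[0,0,0.002]],"rotation":[[0,0,0],[0,0,0],[0,0,0]]}' -; python3 -m pendant '{"dp":[[0,0,0.001],[0,0,0.002],[0,0,0.002]],"rotation":[[0,0,0],[0,0,0],[0,0,0]]}' -
```

```text
time: 19.35
tool_pos: [451.0, 77.9, 16.7]
tcp_rot: [3.141, -0.002, 0.186]
contact_force: [0.1, -0.5, -0.2]
grip_width: 0.3
finger_force: 0.0
time: 19.73
tool_pos: [450.3, 77.9, 14.2]
tcp_rot: [3.142, -0.001, 0.186]
contact_force: [0.0, -0.7, -0.4]
grip_width: 0.8
finger_force: 0.0
time: 20.1
tool_pos: [450.0, 77.9, 11.7]
tcp_rot: [-3.141, 0.0, 0.186]
contact_force: [-0.0, 0.1, 0.9]
grip_width: 0.4
finger_force: 0.0
```

```bash
python3 -m pendant '{"dp":[[0,0,0.001],[0,0,0.002],[0,0,0.002]],"rotation":[[0,0,0],[0,0,0],[0,0,0]]}' -
```

```text
time: 20.48
tool_pos: [450.0, 77.9, 9.7]
tcp_rot: [-3.141, 0.0, 0.186]
contact_force: [-0.0, -0.2, 0.0]
grip_width: 0.1
finger_force: 0.0
```

```bash
python3 -m pendant '{"dp":[[0,0,0.001],[0,0,0.001]],"rotation":[[0,0,0],[0,0,0]]}' -
```

```text
time: 20.72
tool_pos: [450.0, 77.9, 8.8]
tcp_rot: [-3.141, 0.0, 0.186]
contact_force: [-0.1, 0.3, -0.3]
grip_width: 0.3
finger_force: 0.0
```

```bash
python3 -m pendant '{"dp":[[0,0,0.001],[0,0,0.002],[0,0,0.002]],"rotation":[[0,0,0],[0,0,0],[0,0,0]]}' -
```

```text
time: 21.1
tool_pos: [450.0, 77.9, 6.7]
tcp_rot: [-3.141, 0.0, 0.186]
contact_force: [0.6, 0.6, -0.1]
grip_width: 0.4
finger_force: 0.0
```

```bash
python3 -m pendant '{"dp":[[0,0,0.001],[0,0,0.002],[0,0,0.002]],"rotation":[[0,0,0],[0,0,0],[0,0,0]]}' -
```

```text
time: 21.48
tool_pos: [450.0, 77.9, 4.7]
tcp_rot: [-3.141, 0.0, 0.186]
contact_force: [-0.3, -0.3, 0.4]
grip_width: 0.5
finger_force: 0.0
```

```bash
python3 -m pendant '{"dp":[[0,0,0.001],[0,0,0.002],[0,0,0.002]],"rotation":[[0,0,0],[0,0,0],[0,0,0]]}' -
```

```text
time: 21.85
tool_pos: [450.1, 77.9, 2.7]
tcp_rot: [-3.141, 0.0, 0.186]
contact_force: [-0.3, 0.8, 0.8]
grip_width: 0.8
finger_force: 0.0
```

```bash
python3 -m pendant '{"dp":[[0,0,0.001],[0,0,0.0015],[0,0,0.0015]],"rotation":[[0,0,0],[0,0,0],[0,0,0]]}' -
```

```text
time: 22.22
tool_pos: [450.3, 77.8, 1.5]
tcp_rot: [3.142, -0.001, 0.186]
contact_force: [-0.1, 0.4, 3.3]
grip_width: 0.4
finger_force: 1.7
```

```bash
python3 -m pendant '{"dp":[[0,0,0.0005],[0,0,0.0009],[0,0,0.0009]],"rotation":[[0,0,0],[0,0,0],[0,0,0]]}' -
```

```text
time: 22.6
tool_pos: [450.5, 77.9, 0.7]
tcp_rot: [3.142, -0.001, 0.186]
contact_force: [-1.1, 0.4, 5.6]
grip_width: 0.6
finger_force: 2.8
```

```bash
python3 -m pendant '{"dp":[[0,0,0.0003],[0,0,0.0003],[0,0,0.0003],[0,0,0.0003],[0,0,0.0003],[0,0,0.0003],[0,0,0.0003],[0,0,0.0003]],"rotation":[[0,0,0],[0,0,0],[0,0,0],[0,0,0],[0,0,0],[0,0,0],[0,0,0],[0,0,0]]}' -; python3 -m pendant '{"dp":[[0,0,0],[0,0,0],[0,0,0],[0,0,0],[0,0,0],[0,0,0],[0,0,0],[0,0,0]],"rotation":[[0,0,0],[0,0,0],[0,0,0],[0,0,0],[0,0,0],[0,0,0],[0,0,0],[0,0,0]]}' -;python3 -m pendant '{"dp":[[0,0,0],[0,0,0],[0,0,0]],"rotation":[[0,0,0],[0,0,0],[0,0,0]]}' -
```

```text
time: 23.6
tool_pos: [450.6, 77.9, 0.5]
tcp_rot: [3.142, -0.001, 0.186]
contact_force: [-0.3, 1.2, 6.6]
grip_width: 0.7
finger_force: 3.1
time: 24.6
tool_pos: [450.5, 77.9, 0.5]
tcp_rot: [3.142, -0.001, 0.186]
contact_force: [-0.1, 0.8, 5.8]
grip_width: 0.7
finger_force: 3.1
time: 24.98
tool_pos: [450.6, 77.9, 0.5]
tcp_rot: [3.142, -0.001, 0.186]
contact_force: [0.8, 0.8, 6.9]
grip_width: 0.8
finger_force: 3.1
```

Held at about 6.4 N for over 2 s. Now over to the egg, with a wrist measurement on arrival.

```bash
python3 -m pendant '{"dp":[[0,0,-0.01],[0,0,-0.06],[0.004,-0.04,-0.11],[0.01,-0.09,-0.14],[0.016,-0.145,-0.15],[0.022,-0.2,-0.15],[0.028,-0.25,-0.15],[0.0315,-0.2888,-0.15]],"rotation":[[0,0,0],[0,0,-0.18],[0,0,-0.36],[0,0,-0.54],[0,0,-0.72],[0,0,-0.9],[0,0,-1.08],[0,0,-1.26]]}' 0.075; python3 -m pendant '{"dp":[[0,0,0],[0,0,0],[0,0,0]],"rotation":[[0,0,-0.125],[0,0,-0.125],[0,0,-0.125]]}' -
python3 - <<'E'
from h import *
o=get_obs();print(o["tool_pos"],o["tcp_rot"])
c=cam("wrist");i=c["pixels"][:,:,::-1].copy();cv2.imwrite("pics/raw_w10.png",i);h=cv2.cvtColor(i,cv2.COLOR_BGR2HSV)
print("px at tcp",proj(c,[428,367.5,43]))
for lab,m in(("brown",(h[...,0]>5)&(h[...,0]<20)&(h[...,1]>60)&(h[...,1]<190)&(h[...,2]>90)),("teal",(h[...,0]>80)&(h[...,0]<100)&(h[...,1]>120)),("orange",(h[...,0]<14)&(h[...,1]>200)&(h[...,2]>100))):
    n,l,s,ce=cv2.connectedComponentsWithStats(m.astype(np.uint8))
    for k in range(1,n):
        if s[k,4]>800: print(lab,s[k],ce[k].round(),onz(c,*ce[k],43).round(1),onz(c,*ce[k],22).round(1))
E
```

```text
time: 25.98
tool_pos: [426.8, 369.3, 150.2]
tcp_rot: [-3.141, 0.0, 1.453]
contact_force: [0.8, -1.1, 0.8]
grip_width: 73.5
finger_force: 0.0
time: 26.35
tool_pos: [427.6, 367.0, 150.2]
tcp_rot: [-3.141, 0.0, 1.568]
contact_force: [0.7, -0.3, 0.3]
grip_width: 75.1
finger_force: 0.0
[427.6207075  367.00192567 150.17823071] [-3.14127094e+00  2.19330565e-04  1.56782431e+00]
px at tcp [[321.82782136 221.50027244]]
brown [ 294  190   55   57 2393] [321. 218.] [427.4 370.2  43. ] [427.3 365.3  22. ]
brown [   0  212   65   99 3090] [ 22. 269.] [184.2 328.7  43. ] [167.2 320.9  22. ]
teal [ 287   64   57   61 2707] [315.  94.] [423.7 461.8  43. ] [423.4 463.2  22. ]
teal [ 297  283   50   48 1886] [322. 308.] [427.6 293.1  43. ] [427.6 282.8  22. ]
```

```bash
python3 -m pendant '{"dp":[[0.0015,0,0.04],[0.0015,0,0.09],[0.0015,0,0.13],[0.0015,0,0.143],[0.0015,0,0.147],[0.0015,0,0.147]],"rotation":[[0,0,0],[0,0,0],[0,0,0],[0,0,0],[0,0,0],[0,0,0]]}' -;python3 -m pendant '{"dp":[[0,0,0],[0,0,0],[0,0,0],[0,0,0],[0,0,0],[0,0,0],[0,0,0]],"rotation":[[0,0,0],[0,0,0],[0,0,0],[0,0,0],[0,0,0],[0,0,0],[0,0,0]]}' 0.03
```

```text
time: 27.15
tool_pos: [428.6, 369.5, 4.5]
tcp_rot: [3.14, -0.001, 1.57]
contact_force: [-0.1, 0.2, -0.6]
grip_width: 75.2
finger_force: 0.0
time: 28.02
tool_pos: [427.8, 369.1, 3.3]
tcp_rot: [3.141, -0.0, 1.571]
contact_force: [-1.3, -0.7, 3.5]
grip_width: 42.4
finger_force: 30.0
```

```bash
python3 -m pendant '{"dp":[[0,0,-0.003],[0,0,-0.01],[0,0,-0.02],[0,0,-0.035],[0,0,-0.05],[0,0,-0.05]],"rotation":[[0,0,0],[0,0,0],[0,0,0],[0,0,0],[0,0,0],[0,0,0]]}' -
python3 - <<'E'
from h import *
for n in("scene","side"):
    c=cam(n);i=c["pixels"][:,:,::-1].copy();cv2.imwrite(f"pics/e_{n}.png",i);h=cv2.cvtColor(i,cv2.COLOR_BGR2HSV)
    u0,v0=proj(c,[428,369,70])[0].astype(int)
    m=((h[...,0]>5)&(h[...,0]<20)&(h[...,1]>60)&(h[...,2]>60)).astype(np.uint8);k=np.zeros_like(m);k[v0-60:v0+60,u0-35:u0+35]=1
    nn,l,s,ce=cv2.connectedComponentsWithStats(m*k)
    print(n,[(s[j].tolist(),ce[j].round().tolist()) for j in range(1,nn) if s[j,4]>60],"z43",proj(c,[428,369,41.5]).round(),"z91",proj(c,[428,369,91.5]).round())
E
```

```text
time: 28.78
tool_pos: [428.7, 369.7, 55.0]
tcp_rot: [3.139, -0.002, 1.571]
contact_force: [-0.2, -0.0, -1.0]
grip_width: 42.3
finger_force: 30.0
scene [([232, 193, 37, 14, 133], [250.0, 200.0]), ([244, 215, 21, 32, 472], [253.0, 232.0]), ([218, 268, 11, 27, 228], [222.0, 281.0])] z43 [[254. 256.]] z91 [[253. 235.]]
side [([363, 233, 28, 35, 753], [377.0, 250.0])] z43 [[378. 276.]] z91 [[379. 249.]]
```

```bash
python3 -m pendant '{"dp":[[0,0,-0.04],[-0.02,0.01,-0.06],[-0.065,0.035,-0.06],[-0.115,0.062,-0.06],[-0.165,0.089,-0.06],[-0.215,0.116,-0.06],[-0.25,0.135,-0.06],[-0.268,0.1453,-0.06]],"rotation":[[0,0,0],[0,0,0],[0,0,0],[0,0,0],[0,0,0],[0,0,0],[0,0,0],[0,0,0]]}' -;python3 -m pendant '{"dp":[[0,0,0],[0,0,0]],"rotation":[[0,0,0],[0,0,0]]}' -
sed -i 's/raw_w9/raw_w11/' arc2.py; python3 arc2.py | head -3
python3 - <<'E'
from h import *
c=cam("side");i=c["pixels"][:,:,::-1];h=cv2.cvtColor(i,cv2.COLOR_BGR2HSV)
o=get_obs()["tool_pos"];P=o+[0,0,38];u0,v0=proj(c,P)[0].astype(int)
m=((h[...,0]>5)&(h[...,0]<20)&(h[...,1]>60)&(h[...,2]>60)).astype(np.uint8);k=np.zeros_like(m);k[v0-50:v0+50,u0-40:u0+40]=1
nn,l,s,ce=cv2.connectedComponentsWithStats(m*k);print((u0,v0),[(s[j].tolist(),ce[j].round().tolist()) for j in range(1,nn) if s[j,4]>60])
E
```

```text
time: 29.88
tool_pos: [573.3, 99.1, 112.4]
tcp_rot: [-3.14, -0.0, 1.569]
contact_force: [-1.4, 0.2, -0.5]
grip_width: 42.5
finger_force: 30.0
time: 30.12
tool_pos: [572.2, 102.3, 112.8]
tcp_rot: [-3.141, -0.001, 1.572]
contact_force: [-0.6, 0.3, -0.1]
grip_width: 42.5
finger_force: 30.0
[572.2 102.5 113. ]
flat [571.918 101.637  86.403   0.      0.   ] -232.0
tilt [5.72867e+02 1.01200e+02 8.67430e+01 9.00000e-03 7.10000e-02] -254.0
(np.int64(347), np.int64(146)) [([335, 134, 21, 28, 459], [346.0, 147.0])]
```

```bash
python3 -m pendant '{"dp":[[0,0,0.015],[0,0,0.035],[0,0,0.055],[0,0,0.068],[0,0,0.075],[0,0,0.075],[0,0,0.075]],"rotation":[[0,0,0],[0,0,0],[0,0,0],[0,0,0],[0,0,0],[0,0,0],[0,0,0]]}' -;python3 -m pendant '{"dp":[[0,0,0.001],[0,0,0.002],[0,0,0.003],[0,0,0.003]],"rotation":[[0,0,0],[0,0,0],[0,0,0],[0,0,0]]}' -
```

```text
time: 31.1
tool_pos: [573.5, 101.1, 38.8]
tcp_rot: [3.14, -0.0, 1.571]
contact_force: [0.7, 0.3, -0.7]
grip_width: 42.5
finger_force: 30.0
time: 31.6
tool_pos: [573.0, 101.0, 35.1]
tcp_rot: [-3.142, -0.0, 1.571]
contact_force: [0.8, -0.8, -0.8]
grip_width: 42.0
finger_force: 30.0
```

```bash
python3 -m pendant '{"dp":[[0,0,0.0007],[0,0,0.0014],[0,0,0.002],[0,0,0.002]],"rotation":[[0,0,0],[0,0,0],[0,0,0],[0,0,0]]}' -;python3 -m pendant '{"dp":[[0,0,0.0007],[0,0,0.0014],[0,0,0.002],[0,0,0.002]],"rotation":[[0,0,0],[0,0,0],[0,0,0],[0,0,0]]}' -
```

```text
time: 32.1
tool_pos: [573.0, 101.0, 33.0]
tcp_rot: [-3.142, -0.0, 1.571]
contact_force: [-0.1, -0.2, -0.5]
grip_width: 42.7
finger_force: 30.0
time: 32.6
tool_pos: [573.1, 101.0, 31.3]
tcp_rot: [3.141, -0.0, 1.571]
contact_force: [0.6, 0.9, 1.6]
grip_width: 42.8
finger_force: 30.0
```

```bash
python3 -m pendant '{"dp":[[0,0,0.0005],[0,0,0.0008],[0,0,0.0008]],"rotation":[[0,0,0],[0,0,0],[0,0,0]]}' -
```

```text
time: 32.98
tool_pos: [573.1, 101.0, 30.5]
tcp_rot: [3.141, -0.0, 1.571]
contact_force: [-0.2, 0.4, 4.5]
grip_width: 43.1
finger_force: 30.0
```

Contact at 4.5 N: the egg stands on the bowl's floor. Release gently and retreat straight up.

```bash
python3 -m pendant '{"dp":[[0,0,-0.0005],[0,0,-0.0005]],"rotation":[[0,0,0],[0,0,0]]}' -; python3 -m pendant '{"dp":[[0,0,0],[0,0,0],[0,0,0],[0,0,0]],"rotation":[[0,0,0],[0,0,0],[0,0,0],[0,0,0]]}' 0.065; python3 -m pendant '{"dp":[[0,0,-0.02],[0,0,-0.06],[0.02,0,-0.1],[0.05,0,-0.12],[0.09,0,-0.12],[0.12,0,-0.12],[0.12,0,-0.12],[0.12,0,-0.12]],"rotation":[[0,0,0],[0,0,0],[0,0,0],[0,0,0],[0,0,0],[0,0,0],[0,0,0],[0,0,0]]}' -
python3 - <<'E'
from h import *
o=get_obs();print(o["tool_pos"])
c=cam("wrist");print("bowl centre px",proj(c,[[573,101,86],[573,166,86],[573,36,86],[508,101,86],[638,101,86]]).round())
for n in("wrist","scene","side"):
    c=cam(n);i=c["pixels"][:,:,::-1].copy();cv2.imwrite(f"pics/f_{n}.png",i);h=cv2.cvtColor(i,cv2.COLOR_BGR2HSV)
    m=((h[...,0]>5)&(h[...,0]<20)&(h[...,1]>60)&(h[...,2]>60)).astype(np.uint8)
    u,v=proj(c,[573,101,65])[0].astype(int);k=np.zeros_like(m);k[max(v-80,0):v+80,max(u-80,0):u+80]=1
    nn,l,s,ce=cv2.connectedComponentsWithStats(m*k);print(n,(u,v),[(s[j].tolist(),ce[j].round().tolist()) for j in range(1,nn) if s[j,4]>60])
E
```

```text
time: 33.22
tool_pos: [573.1, 101.0, 30.9]
tcp_rot: [3.141, -0.0, 1.571]
contact_force: [-0.3, -0.6, 3.2]
grip_width: 42.3
finger_force: 30.0
time: 33.72
tool_pos: [572.9, 101.0, 30.7]
tcp_rot: [-3.141, -0.0, 1.571]
contact_force: [0.7, 0.1, -0.4]
grip_width: 65.0
finger_force: 0.0
time: 34.72
tool_pos: [572.9, 220.5, 150.6]
tcp_rot: [-3.141, 0.0, 1.571]
contact_force: [0.0, 0.4, 0.1]
grip_width: 65.0
finger_force: 0.0
[572.87481651 220.45234298 150.61038282]
bowl centre px [[322. 387.]
 [321. 310.]
 [322. 455.]
 [237. 387.]
 [406. 387.]]
wrist (np.int64(321), np.int64(370)) [([297, 367, 53, 38, 1689], [323.0, 384.0])]
scene (np.int64(399), np.int64(283)) [([387, 266, 24, 27, 508], [399.0, 280.0])]
side (np.int64(346), np.int64(186)) [([336, 172, 20, 17, 264], [345.0, 181.0])]
```

The egg is in the bowl. I'll check that the bowl is level, meaning seated inside the ring, by fitting the rim's tilt in the scene and side views. The untouched bowl serves as a check of the method.

```bash
cat > tilt.py <<'E'
from h import *
from scipy.ndimage import map_coordinates
from scipy.optimize import differential_evolution as DE
C={n:cam(n) for n in("scene","side")}
S=lambda G,p:map_coordinates(G,[p[:,1],p[:,0]],order=1)
def run(lab,files,x,y,z):
    G={}
    for n,f in files.items():
        g=cv2.GaussianBlur(cv2.cvtColor(cv2.imread(f),cv2.COLOR_BGR2GRAY).astype(float),(0,0),.7);G[n]=(cv2.Sobel(g,cv2.CV_64F,1,0),cv2.Sobel(g,cv2.CV_64F,0,1))
    def F(q,per=False):
        Rm=R.from_euler("xyz",[q[0],q[1],0]);s=0
        for j,n in enumerate(G):
            c=C[n];f=lambda r:proj(c,Rm.apply(circ(0,0,0,r,240))+[x,y,z])+q[2+2*j:4+2*j]
            for r in(65,61):
                p=f(r);d=f(r+1)-p;d/=np.linalg.norm(d,axis=1)[:,None]
                v=S(G[n][0],p)*d[:,0]+S(G[n][1],p)*d[:,1]
                s-=(np.clip(v*(-1 if r==65 else 1),-20,120)).mean()
        return s
    for k in range(2):
        r=DE(F,[(-.12,.12)]*2+[(-7,7)]*(2*len(G)),seed=k,popsize=25,maxiter=300,tol=1e-7)
        print(lab,list(G),"tilt",r.x[:2].round(3),"shift",r.x[2:].round(1),r.fun.round(1))
P=lambda a,b:{"scene":a,"side":b}
for sel in(("scene","side"),("scene",),("side",)):
    q=lambda d:{k:d[k] for k in sel}
    run("table",q(P("pics/scene0.png","pics/side0.png")),607.5,338.4,50)
    run("now",q(P("pics/f_scene.png","pics/f_side.png")),573.2,101,85)
E
python3 tilt.py
```

```text
table ['scene', 'side'] tilt [0.004 0.005] shift [ 0.3 -0.3 -2.5  1.1] -328.3
table ['scene', 'side'] tilt [0.015 0.002] shift [ 0.3 -0.1 -2.2  0.9] -328.2
now ['scene', 'side'] tilt [0.026 0.061] shift [-1.3 -1.5 -1.1  0.2] -232.0
now ['scene', 'side'] tilt [0.026 0.061] shift [-1.3 -1.5 -1.1  0.2] -232.0
table ['scene'] tilt [-0.008  0.01 ] shift [ 0.3 -0.5] -156.8
table ['scene'] tilt [-0.008  0.006] shift [ 0.2 -0.5] -156.8
now ['scene'] tilt [0.024 0.065] shift [-1.2 -1.4] -138.0
now ['scene'] tilt [0.024 0.065] shift [-1.2 -1.4] -138.0
table ['side'] tilt [0.02  0.011] shift [-2.5  0.7] -174.6
table ['side'] tilt [0.02  0.011] shift [-2.5  0.7] -174.6
now ['side'] tilt [0.058 0.045] shift [-1.2  0.2] -99.9
now ['side'] tilt [0.058 0.045] shift [-1.2  0.2] -99.9
```

The check works: it reads level for the bowl on the table. The bowl on the pan, though, is tilted about 0.065 rad with its -X side high, so its foot is riding on the ring there and it isn't seated. I'll push the bowl toward +X with closed fingers. After that I'll redo the later steps in the right order: egg out, tare, egg in.

```bash
python3 -m pendant '{"dp":[[-0.02,-0.02,0],[-0.06,-0.05,0],[-0.1,-0.085,0],[-0.12,-0.103,0.01],[-0.12,-0.103,0.05],[-0.12,-0.103,0.095],[-0.12,-0.103,0.118],[-0.12,-0.103,0.118]],"rotation":[[0,0,0],[0,0,0],[0,0,0],[0,0,0],[0,0,0],[0,0,0],[0,0,0],[0,0,0]]}' 0;python3 -m pendant '{"dp":[[0,0.006,0],[0,0.012,0],[0,0.015,0],[0,0.015,0]],"rotation":[[0,0,0],[0,0,0],[0,0,0],[0,0,0]]}' -;python3 -m pendant '{"dp":[[0,0.002,0],[0,0.003,0],[0,0.003,0]],"rotation":[[0,0,0],[0,0,0],[0,0,0]]}' -
```

```text
time: 36.02
tool_pos: [468.8, 100.7, 31.6]
tcp_rot: [-3.138, 0.0, 1.57]
contact_force: [0.9, -0.4, 0.5]
grip_width: 0.1
finger_force: 0.0
time: 36.52
tool_pos: [485.5, 101.0, 33.2]
tcp_rot: [3.141, -0.0, 1.571]
contact_force: [0.4, 1.2, 0.1]
grip_width: 0.4
finger_force: 0.0
time: 36.9
tool_pos: [488.0, 101.0, 32.8]
tcp_rot: [-3.142, -0.0, 1.571]
contact_force: [-0.7, 0.7, -0.5]
grip_width: 0.4
finger_force: 0.0
```

```bash
python3 -m pendant '{"dp":[[0,0.0015,0],[0,0.003,0],[0,0.004,0],[0,0.004,0]],"rotation":[[0,0,0],[0,0,0],[0,0,0],[0,0,0]]}' -
cat > look.py <<'E'
exec(open("tilt.py").read().split("P=lambda")[0])
for n in C: cv2.imwrite(f"pics/g_{n}.png",cam(n)["pixels"][:,:,::-1])
run("now",{n:f"pics/g_{n}.png" for n in C},574,101,85)
E
python3 look.py
```

```text
time: 37.4
tool_pos: [491.8, 101.0, 32.7]
tcp_rot: [-3.141, -0.0, 1.571]
contact_force: [-0.3, 0.3, -0.3]
grip_width: 0.4
finger_force: 0.5
now ['scene', 'side'] tilt [0.024 0.058] shift [-1.8 -1.6 -1.4  0.3] -201.7
now ['scene', 'side'] tilt [0.024 0.058] shift [-1.8 -1.6 -1.4  0.3] -201.7
```

Just touching (finger force 0.5). I'll push on.

```bash
python3 -m pendant '{"dp":[[0,0.001,0],[0,0.002,0],[0,0.002,0]],"rotation":[[0,0,0],[0,0,0],[0,0,0]]}' -;python3 -m pendant '{"dp":[[0,0.0005,0],[0,0.001,0],[0,0.001,0]],"rotation":[[0,0,0],[0,0,0],[0,0,0]]}' -
python3 look.py
```

```text
time: 37.98
tool_pos: [494.1, 101.0, 32.8]
tcp_rot: [3.141, -0.0, 1.571]
contact_force: [-1.2, 0.8, -0.2]
grip_width: 0.5
finger_force: 0.4
time: 38.35
tool_pos: [495.1, 101.0, 32.8]
tcp_rot: [3.141, -0.0, 1.571]
contact_force: [-1.0, 0.7, -1.0]
grip_width: 0.2
finger_force: 0.5
now ['scene', 'side'] tilt [0.005 0.063] shift [-0.8 -2.3 -2.9 -0. ] -211.4
now ['scene', 'side'] tilt [0.005 0.063] shift [-0.8 -2.3 -2.9 -0. ] -211.4
```

```bash
python3 -m pendant '{"dp":[[0,0.001,0],[0,0.0015,0],[0,0.0015,0]],"rotation":[[0,0,0],[0,0,0],[0,0,0]]}' -;python3 look.py|head -1;python3 -m pendant '{"dp":[[0,0.001,0],[0,0.0015,0],[0,0.0015,0]],"rotation":[[0,0,0],[0,0,0],[0,0,0]]}' -;python3 look.py|head -1
```

```text
time: 38.92
tool_pos: [496.6, 101.0, 32.8]
tcp_rot: [3.141, -0.0, 1.571]
contact_force: [-0.5, 0.6, -0.4]
grip_width: 0.3
finger_force: 0.5
now ['scene', 'side'] tilt [0.004 0.065] shift [-0.  -2.6 -3.6 -0.1] -203.0
time: 39.5
tool_pos: [498.0, 101.0, 32.8]
tcp_rot: [3.142, -0.0, 1.571]
contact_force: [-1.0, 0.4, -0.6]
grip_width: -0.0
finger_force: 0.5
now ['scene', 'side'] tilt [0.004 0.063] shift [ 0.5 -2.8 -4.2 -0.2] -201.8
```

```bash
cat > rel.py <<'E'
exec(open("tilt.py").read().split("P=lambda")[0])
import pickle;pickle.dump({n:{k:C[n][k] for k in("T","f","cx","cy")} for n in C},open("C.pkl","wb"))
from scipy.optimize import least_squares
bias=np.array([.3,-.3,-2.4,1.0]); obs=np.array([.5,-2.8,-4.2,-.2])
pr=lambda q:np.r_[proj(C["scene"],q)[0],proj(C["side"],q)[0]]
r=least_squares(lambda q:pr(q)-pr([574,101,85])-(obs-bias),[574,101,85]);print("rim centre now",r.x.round(1),r.fun.round(1))
G={}
for n in C:
    g=cv2.GaussianBlur(cv2.cvtColor(cv2.imread(f"pics/{n}0.png"),cv2.COLOR_BGR2GRAY).astype(float),(0,0),.7);G[n]=(cv2.Sobel(g,cv2.CV_64F,1,0),cv2.Sobel(g,cv2.CV_64F,0,1))
def fitc(cs):
    out=[]
    for n in C:
        def F(q):
            s=0
            for z,rr,sg in cs:
                f=lambda r:proj(C[n],circ(574,102,z,r,240))+q
                p=f(rr);d=f(rr+1)-p;d/=np.linalg.norm(d,axis=1)[:,None]
                v=S(G[n][0],p)*d[:,0]+S(G[n][1],p)*d[:,1]; s-=(np.clip(np.abs(v) if sg==0 else sg*v,-20,120)).mean()
            return s
        r=DE(F,[(-9,9)]*2,seed=1,popsize=30);out+=[r.x,r.fun]
    o=np.r_[out[0],out[2]]
    z=cs[0][0];q=least_squares(lambda q:pr(q)-pr([574,102,z])-(o-bias),[574,102,z])
    print(cs,o.round(1),round(out[1]),round(out[3]),"->",q.x.round(1),q.fun.round(1))
for cs in([(22,72,-1)],[(36,62,-1)],[(36,62,1)],[(41,47,-1)],[(41,47,1)],[(41,47,0),(41,43,0)],[(41,47,1),(41,43,-1)],[(41,47,-1),(41,43,1)]): fitc(cs)
E
python3 rel.py
```

```text
rim centre now [576.8 103.5  88. ] [ 0.  -0.1  0.1  0.1]
[(22, 72, -1)] [ 0.1 -0.2 -2.8  2.9] -95 -80 -> [574.9 103.8  19.2] [-0.3  0.4 -0.3 -0.4]
[(36, 62, -1)] [ 0.4 -1.7 -1.3  0. ] -110 -114 -> [572.6 101.7  39.1] [-0.3  0.4 -0.4 -0.4]
[(36, 62, 1)] [ 0.2  4.2 -1.1  6.7] -85 -64 -> [572.9 101.1  24.7] [-0.6  0.7 -0.7 -0.8]
[(41, 47, -1)] [ 0.8 -2.8 -1.3 -0.9] -83 -82 -> [572.9 101.5  46.4] [-0.4  0.5 -0.5 -0.6]
[(41, 47, 1)] [-0.1  1.2 -1.4  1.9] -120 -105 -> [572.2 101.1  38.9] [-0.   0.1 -0.  -0.1]
[(41, 47, 0), (41, 43, 0)] [-0.   3.3 -1.3  3.6] -223 -223 -> [572.2 100.1  34.6] [ 0. -0.  0.  0.]
[(41, 47, 1), (41, 43, -1)] [ 0.2  1.4 -1.2  1.9] -217 -179 -> [572.1 100.3  38.7] [-0.1  0.1 -0.1 -0.1]
[(41, 47, -1), (41, 43, 1)] [ 0.1 -1.5 -1.6 -0.5] -111 -96 -> [572.4 101.7  44.5] [-0.   0.  -0.  -0.1]
```

The ring fits at (572.3, 101) and the foot is now about 3 mm from that, which should drop in. The tool reads a slight downward load, so my fingertip may be propping the flare. I'll back off and look again.

```bash
python3 -m pendant '{"dp":[[0,-0.004,0],[0,-0.012,0],[0,-0.014,0]],"rotation":[[0,0,0],[0,0,0],[0,0,0]]}' -;python3 look.py|head -1
```

```text
time: 40.17
tool_pos: [483.3, 101.0, 32.9]
tcp_rot: [-3.141, -0.0, 1.571]
contact_force: [-0.2, 0.8, 0.1]
grip_width: 0.7
finger_force: 0.0
now ['scene', 'side'] tilt [-0.001 -0.001] shift [-1.2 -1.5 -2.7  1. ] -224.9
```

The tilt is now zero, so the bowl has dropped fully into the ring. Next I'll measure how the egg lies so that I can take it out, tare properly and put it back.

```bash
python3 -m pendant '{"dp":[[0,0,-0.05],[0,0.01,-0.1],[0,0.04,-0.117],[0,0.08,-0.117],[0,0.089,-0.117],[0,0.089,-0.117]],"rotation":[[0,0,0],[0,0,0],[0,0,0],[0,0,0],[0,0,0],[0,0,0]]}' 0.075
cat > egg.py <<'E'
from h import *
import sys,pickle
x,y,z=map(float,sys.argv[1:4])
o=get_obs();print(o["tool_pos"].round(1),o["tcp_rot"].round(3),o["time"])
def blob(c,im,P,w=70):
    h=cv2.cvtColor(im,cv2.COLOR_RGB2HSV)
    m=((h[...,0]>5)&(h[...,0]<20)&(h[...,1]>60)&(h[...,2]>50)).astype(np.uint8)
    u,v=proj(c,P)[0].astype(int);k=np.zeros_like(m);k[max(v-w,0):v+w,max(u-w,0):u+w]=1
    n,l,s,ce=cv2.connectedComponentsWithStats(m*k);j=1+np.argmax(s[1:,4]);return l==j,s[j],ce[j]
B={}
for n in("wrist","scene","side"):
    c=cam(n);m,s,ce=blob(c,c["pixels"],[x,y,z],70 if n=="wrist" else 35);B[n]=(c,ce)
    print(n,s,ce.round(1),onz(c,*ce,z).round(1))
    if n=="wrist":
        cv2.imwrite("pics/h_wrist.png",c["pixels"][:,:,::-1])
        q=np.argwhere(m)[:,::-1];P=np.array([onz(c,*p,z)[:2] for p in q[::4]]);w,V=np.linalg.eigh(np.cov((P-P.mean(0)).T))
        a=V[:,1];print("axis",a.round(2),"lens",(4*np.sqrt(w)).round(1),"centre",P.mean(0).round(1))
for a,b in(("scene","side"),("wrist","scene"),("wrist","side")):print(a,b,tri(ray(B[a][0],*B[a][1]),ray(B[b][0],*B[b][1])).round(1))
E
python3 egg.py 573 101 62
```

```text
time: 41.12
tool_pos: [572.5, 100.9, 149.0]
tcp_rot: [-3.14, -0.0, 1.571]
contact_force: [-0.4, 0.1, 0.2]
grip_width: 55.7
finger_force: 0.0
[572.5 100.9 149. ] [-3.14  -0.     1.571] 41.125
wrist [ 302  200   60   62 2838] [331.2 230.3] [579.6  99.7  62. ]
axis [-0.12  0.99] lens [43.8 46.6] centre [579.7  99.6]
scene [389 266  24  28 519] [401.  279.9] [586.5 108.4  62. ]
side [332 172  22  19 286] [342.8 182.8] [590.3  77.   62. ]
scene side [580.  101.6  71.2]
wrist scene [579.1 101.9  69.1]
wrist side [580.1 103.2  73.9]
```

The egg is standing nearly upright in the bowl at about (579.5, 101). Regrip it from above.

```bash
python3 -m pendant '{"dp":[[0,0.0055,0.02],[0,0.0055,0.06],[0,0.0055,0.095],[0,0.0055,0.112],[0,0.0055,0.117],[0,0.0055,0.117]],"rotation":[[0,0,0],[0,0,0],[0,0,0],[0,0,0],[0,0,0],[0,0,0]]}' 0.06;python3 -m pendant '{"dp":[[0,0,0],[0,0,0],[0,0,0],[0,0,0],[0,0,0]],"rotation":[[0,0,0],[0,0,0],[0,0,0],[0,0,0],[0,0,0]]}' 0.03
```

```text
time: 42.02
tool_pos: [579.0, 101.1, 33.7]
tcp_rot: [3.14, -0.0, 1.571]
contact_force: [-0.4, -0.7, -0.2]
grip_width: 60.0
finger_force: 0.0
time: 42.65
tool_pos: [579.0, 101.0, 33.2]
tcp_rot: [3.14, -0.0, 1.571]
contact_force: [1.1, 0.3, 1.5]
grip_width: 42.2
finger_force: 30.0
```

```bash
python3 -m pendant '{"dp":[[0,0,-0.02],[0,0,-0.06],[0.02,-0.01,-0.085],[0.07,-0.038,-0.085],[0.12,-0.067,-0.085],[0.17,-0.095,-0.085],[0.22,-0.124,-0.085],[0.255,-0.144,-0.085]],"rotation":[[0,0,0],[0,0,0],[0,0,0],[0,0,0],[0,0,0],[0,0,0],[0,0,0],[0,0,0]]}' -;python3 -m pendant '{"dp":[[0.0132,-0.007,0.02],[0.0132,-0.007,0.055],[0.0132,-0.007,0.085],[0.0132,-0.007,0.1],[0.0132,-0.007,0.106],[0.0132,-0.007,0.106]],"rotation":[[0,0,0],[0,0,0],[0,0,0],[0,0,0],[0,0,0],[0,0,0]]}' -
```

```text
time: 43.65
tool_pos: [432.5, 357.7, 117.5]
tcp_rot: [-3.14, 0.0, 1.572]
contact_force: [0.6, -0.2, -0.1]
grip_width: 41.9
finger_force: 30.0
time: 44.4
tool_pos: [427.8, 369.3, 12.2]
tcp_rot: [3.141, -0.0, 1.571]
contact_force: [0.0, 0.2, -0.2]
grip_width: 42.0
finger_force: 30.0
```

```bash
python3 -m pendant '{"dp":[[0,0,0.002],[0,0,0.004],[0,0,0.004]],"rotation":[[0,0,0],[0,0,0],[0,0,0]]}' -;python3 -m pendant '{"dp":[[0,0,0.001],[0,0,0.002],[0,0,0.002]],"rotation":[[0,0,0],[0,0,0],[0,0,0]]}' -
```

```text
time: 44.78
tool_pos: [427.5, 369.3, 8.0]
tcp_rot: [3.141, -0.0, 1.571]
contact_force: [-0.9, 0.2, -1.3]
grip_width: 41.8
finger_force: 30.0
time: 45.15
tool_pos: [427.8, 369.6, 7.2]
tcp_rot: [3.141, -0.001, 1.571]
contact_force: [-2.6, -1.3, 9.3]
grip_width: 42.1
finger_force: 30.0
```

```bash
python3 -m pendant '{"dp":[[0,0,-0.001],[0,0,-0.001],[0,0,-0.001],[0,0,-0.001],[0,0,-0.025],[0,0,-0.075]],"rotation":[[0,0,0],[0,0,0],[0,0,0],[0,0,0],[0,0,0],[0,0,0]]}' 0.07;python3 egg.py 428 369 43 | grep -v "^w.*s\|^s.*s" ;python3 -m pendant '{"dp":[[-0.03,0.002,-0.02],[-0.075,0.005,-0.02],[-0.12,0.009,-0.02],[-0.17,0.013,-0.02],[-0.215,0.016,-0.02],[-0.255,0.02,-0.02],[-0.28,0.022,-0.01],[-0.2915,0.0225,0.01]],"rotation":[[0,0,0.173],[0,0,0.346],[0,0,0.52],[0,0,0.693],[0,0,0.866],[0,0,1.04],[0,0,1.212],[0,0,1.385]]}' 0
```

```text
time: 45.9
tool_pos: [426.1, 368.2, 79.5]
tcp_rot: [-3.137, 0.003, 1.571]
contact_force: [0.8, 0.0, -0.1]
grip_width: 70.2
finger_force: 0.0
[426.1 368.2  79.5] [-3.137e+00  3.000e-03  1.571e+00] 45.9
axis [0.01 1.  ] lens [43.3 47.1] centre [427.9 369.6]
scene [243 242  22  25 414] [253.6 254.6] [428.2 372.   43. ]
side [362 261  30  30 596] [376.5 277.2] [428.5 375.   43. ]
time: 47.05
tool_pos: [450.1, 76.3, 70.1]
tcp_rot: [3.141, -0.0, 0.178]
contact_force: [0.2, -0.2, 0.7]
grip_width: 0.6
finger_force: 0.0
```

```bash
python3 -m pendant '{"dp":[[0,0,0.035],[0,0,0.055],[0,0,0.062],[0,0,0.064],[0,0,0.064]],"rotation":[[0,0,0],[0,0,0],[0,0,0],[0,0,0],[0,0,0]]}' -
```

```text
time: 47.68
tool_pos: [450.3, 77.8, 7.2]
tcp_rot: [3.142, -0.001, 0.186]
contact_force: [0.6, -0.2, 0.1]
grip_width: 0.7
finger_force: 0.0
```

```bash
python3 -m pendant '{"dp":[[0,0,0.002],[0,0,0.004],[0,0,0.0052],[0,0,0.0058],[0,0,0.0058]],"rotation":[[0,0,0],[0,0,0],[0,0,0],[0,0,0],[0,0,0]]}' -
```

```text
time: 48.3
tool_pos: [450.4, 77.8, 1.3]
tcp_rot: [3.142, -0.001, 0.186]
contact_force: [0.3, 0.8, 4.0]
grip_width: 0.5
finger_force: 2.0
```

```bash
python3 -m pendant '{"dp":[[0,0,0.0005],[0,0,0.001],[0,0,0.001],[0,0,0.001],[0,0,0.001],[0,0,0.001],[0,0,0.001],[0,0,0.001]],"rotation":[[0,0,0],[0,0,0],[0,0,0],[0,0,0],[0,0,0],[0,0,0],[0,0,0],[0,0,0]]}' -;python3 -m pendant '{"dp":[[0,0,0],[0,0,0],[0,0,0],[0,0,0],[0,0,0],[0,0,0],[0,0,0],[0,0,0]],"rotation":[[0,0,0],[0,0,0],[0,0,0],[0,0,0],[0,0,0],[0,0,0],[0,0,0],[0,0,0]]}' -;python3 -m pendant '{"dp":[[0,0,0],[0,0,0]],"rotation":[[0,0,0],[0,0,0]]}' -
```

```text
time: 49.3
tool_pos: [450.6, 77.8, 0.4]
tcp_rot: [3.141, -0.001, 0.186]
contact_force: [0.7, 1.6, 6.6]
grip_width: 0.6
finger_force: 3.2
time: 50.3
tool_pos: [450.6, 77.8, 0.5]
tcp_rot: [3.141, -0.002, 0.186]
contact_force: [1.0, 0.2, 6.8]
grip_width: 0.5
finger_force: 3.2
time: 50.55
tool_pos: [450.6, 77.8, 0.5]
tcp_rot: [3.141, -0.002, 0.186]
contact_force: [0.4, 0.2, 6.3]
grip_width: 0.4
finger_force: 3.2
```

```bash
python3 -m pendant '{"dp":[[0,0,-0.01],[0,0,-0.06],[0.004,-0.04,-0.1],[0.01,-0.09,-0.1],[0.016,-0.145,-0.1],[0.022,-0.2,-0.1],[0.028,-0.255,-0.1],[0.0318,-0.2908,-0.1]],"rotation":[[0,0,0],[0,0,-0.18],[0,0,-0.36],[0,0,-0.54],[0,0,-0.72],[0,0,-0.9],[0,0,-1.08],[0,0,-1.26]]}' 0.075; python3 -m pendant '{"dp":[[0,0,0],[0,0,0]],"rotation":[[0,0,-0.125],[0,0,-0.125]]}' -
```

```text
time: 51.55
tool_pos: [426.4, 371.4, 100.0]
tcp_rot: [-3.141, 0.0, 1.453]
contact_force: [0.7, -0.2, -0.1]
grip_width: 73.4
finger_force: 0.0
time: 51.8
tool_pos: [426.8, 369.4, 99.8]
tcp_rot: [-3.141, 0.001, 1.571]
contact_force: [0.7, 0.4, -0.3]
grip_width: 75.1
finger_force: 0.0
```

```bash
python3 -m pendant '{"dp":[[0,0.0005,0.03],[0,0.0005,0.07],[0,0.0005,0.09],[0,0.0005,0.097],[0,0.0005,0.097]],"rotation":[[0,0,0],[0,0,0],[0,0,0],[0,0,0],[0,0,0]]}' -;python3 -m pendant '{"dp":[[0,0,0],[0,0,0],[0,0,0],[0,0,0],[0,0,0],[0,0,0]],"rotation":[[0,0,0],[0,0,0],[0,0,0],[0,0,0],[0,0,0],[0,0,0]]}' 0.03;python3 -m pendant '{"dp":[[0,0,-0.005],[0,0,-0.02],[0,0,-0.05],[0,0,-0.05]],"rotation":[[0,0,0],[0,0,0],[0,0,0],[0,0,0]]}' -
```

```text
time: 52.42
tool_pos: [428.2, 369.1, 3.3]
tcp_rot: [-3.141, 0.0, 1.569]
contact_force: [0.3, -0.1, -0.2]
grip_width: 75.0
finger_force: 0.0
time: 53.18
tool_pos: [428.2, 369.5, 3.3]
tcp_rot: [3.141, -0.0, 1.571]
contact_force: [0.1, 0.2, 3.4]
grip_width: 42.7
finger_force: 30.0
time: 53.68
tool_pos: [429.7, 370.5, 55.9]
tcp_rot: [3.137, -0.003, 1.571]
contact_force: [0.9, -0.2, -0.8]
grip_width: 42.7
finger_force: 30.0
```

```bash
python3 -m pendant '{"dp":[[0,0,-0.04],[-0.02,0.01,-0.06],[-0.065,0.035,-0.06],[-0.115,0.062,-0.06],[-0.165,0.089,-0.06],[-0.215,0.116,-0.06],[-0.25,0.135,-0.06],[-0.267,0.1448,-0.06]],"rotation":[[0,0,0],[0,0,0],[0,0,0],[0,0,0],[0,0,0],[0,0,0],[0,0,0],[0,0,0]]}' -;python3 -m pendant '{"dp":[[0,0,0],[0,0,0.015],[0,0,0.035],[0,0,0.055],[0,0,0.07],[0,0,0.076],[0,0,0.078],[0,0,0.078]],"rotation":[[0,0,0],[0,0,0],[0,0,0],[0,0,0],[0,0,0],[0,0,0],[0,0,0],[0,0,0]]}' -
```

```text
time: 54.68
tool_pos: [573.2, 100.4, 112.4]
tcp_rot: [-3.141, 0.0, 1.568]
contact_force: [0.1, 0.2, -0.0]
grip_width: 42.8
finger_force: 30.0
time: 55.68
tool_pos: [573.2, 102.5, 35.4]
tcp_rot: [3.141, -0.0, 1.571]
contact_force: [0.3, 0.1, -1.1]
grip_width: 42.3
finger_force: 30.0
```

```bash
python3 -m pendant '{"dp":[[0,0,0.0015],[0,0,0.003],[0,0,0.004],[0,0,0.0045]],"rotation":[[0,0,0],[0,0,0],[0,0,0],[0,0,0]]}' -;python3 -m pendant '{"dp":[[0,0,0.0005],[0,0,0.001],[0,0,0.001]],"rotation":[[0,0,0],[0,0,0],[0,0,0]]}' -
```

```text
time: 56.18
tool_pos: [572.8, 102.4, 30.5]
tcp_rot: [-3.142, -0.0, 1.571]
contact_force: [-1.0, 0.5, -0.8]
grip_width: 42.2
finger_force: 30.0
time: 56.55
tool_pos: [572.8, 102.4, 29.6]
tcp_rot: [3.141, -0.0, 1.571]
contact_force: [-0.3, 1.1, 0.7]
grip_width: 42.6
finger_force: 30.0
```

Contact came at 29.6, exactly where a seated bowl predicts. Release and retreat.

```bash
python3 -m pendant '{"dp":[[0,0,0.0004],[0,0,0.0006],[0,0,0.0006]],"rotation":[[0,0,0],[0,0,0],[0,0,0]]}' -;python3 -m pendant '{"dp":[[0,0,0],[0,0,0],[0,0,0],[0,0,0]],"rotation":[[0,0,0],[0,0,0],[0,0,0],[0,0,0]]}' 0.065; python3 -m pendant '{"dp":[[0,0,-0.015],[0,0,-0.05],[0,0,-0.1],[0.02,0,-0.14],[0.06,0,-0.15],[0.1,0,-0.15],[0.12,0,-0.15],[0.12,0,-0.15]],"rotation":[[0,0,0],[0,0,0],[0,0,0],[0,0,0],[0,0,0],[0,0,0],[0,0,0],[0,0,0]]}' -
python3 look.py; python3 egg.py 573 101 65
```

```text
time: 56.92
tool_pos: [572.9, 102.4, 29.0]
tcp_rot: [3.141, -0.0, 1.571]
contact_force: [-0.4, 0.6, 2.0]
grip_width: 42.5
finger_force: 30.0
time: 57.42
tool_pos: [572.8, 102.4, 28.9]
tcp_rot: [-3.142, -0.0, 1.571]
contact_force: [-0.4, -0.2, 0.2]
grip_width: 65.0
finger_force: 0.0
time: 58.42
tool_pos: [572.6, 223.1, 179.0]
tcp_rot: [-3.142, 0.0, 1.573]
contact_force: [0.2, -0.2, -0.5]
grip_width: 64.8
finger_force: 0.0
now ['scene', 'side'] tilt [0.003 0.008] shift [-0.1 -1.1 -2.8  0.9] -214.1
now ['scene', 'side'] tilt [0.003 0.008] shift [-0.1 -1.1 -2.8  0.9] -214.1
[573.  221.  178.9] [-3.141  0.     1.569] 58.625
wrist [302 367  41  14 420] [321.5 372.3] [572.8  80.1  65. ]
axis [-1.    0.01] lens [15.5 35.5] centre [572.9  80.2]
scene [386 267  24  27 492] [397.8 280.5] [577.  107.8  65. ]
side [336 174  21  17 278] [345.9 183.1] [581.3  83.3  65. ]
scene side [572.9 102.9  72. ]
wrist scene [568.5  94.3  78.9]
wrist side [576.4  84.9  67.8]
```

The bowl is level and seated, the egg is in it, and the robot is clear of everything, so I'm handing in.

```bash
python3 -c "
from plant import workorder; print(workorder.close_job())"
```

```text
the job is handed in; nothing more can be done
None
```

I handed the job in at about 58.6 s: the bowl sits level inside the ring, the key was held at about 6.5 N for 2 s, and the egg is in the bowl. The bowl was not fully seated at my first tare, so I reseated it, took the egg out, tared again and put the egg back. The hand-in gave no verdict, so I can't say how the repeat will be judged.

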